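# Close the studio press with its crank

## Robot

A 6-joint arm with a two-finger parallel gripper is mounted at the origin on the work surface. World frame = base frame: x ahead of the robot, y to its left, z up, the work surface at z = 0. Lengths are in m, angles in rad, forces in N, time in s.
With the tool pointing down it reaches from about 0.35 to 1 m from the base axis. Payload 7.1 kg.
Tool frame: the origin (TCP) lies at the very end of the fingers, on their centre line; the grasp point (between the pads) lies 19 mm behind it; z points along the fingers, y is the direction in which the jaws open and shut (so a half turn about z gives the same grasp; the last joint's range is limited). The gripper opens to 85 mm and grips with 20 to 120 N. Pads are 22 mm wide; open, the fingers measure 114 mm over their backs; the gripper's body (76 mm by 85 mm) begins 54 mm behind the grasp point. The pads swing forward as they close: fully open they stand 13 mm farther back than shut.
Start: joints at [1.222, 0.423, 1.63, -0, 1.089, -0.019], TCP at [0.202, 0.591, 0.231] pointing down, gripper open.
Joint ranges: [-3, 3], [-0.9, 2.11], [0.09, 2.58], [-1.31, 4.45], [0.11, 2.69], [-2.54, 2.54]. Speed limits (rad/s): [2.39, 2.39, 3.01, 3.14, 3.14, 3.14].

## Interface

Orientations are given as a unit quaternion [x, y, z, w].
In Python, from workcell import env gives the robot as it stands.
- The arm moves only by the shell command python3 -m creep 'ROWS' [FORCE]. ROWS is a JSON object of lists of equal length, an entry for each row: "travel": the shift along the tool's x, y, z in m, a list of three; "twist": the turn about the tool's z in degrees; "claw": the opening, from 0 (shut) to 1 (fully open). A call has 1 to 8 rows; each row is the pose to reach, as a shift and turn from the pose commanded when the call began, along the tool's axes at that moment; what a row does not reach only later rows make up. A row lasts 1/12 s, in which the tool goes at most 41.7 mm and 7.16 degrees, less where a joint would pass 70% of its speed; a pose out of reach is approached as far as the arm can. A call with a gripper value outside its range is refused whole. The fingers move at their own pace and stop on an object; FORCE is the grip in N (left out, the last holds). Time passes only in rows, so rows that repeat a pose let the fingers close. It gives the time, the measured TCP pose, the force and the opening at its end, in the units of the state.
- env.read_state(): the state, without advancing time (a new reading comes with each control period).
- env.camera(name): name is "side" or "top" or "wrist"; returns the picture (384x512x3 uint8, red, green, blue); there is no depth.
- env.camera_info(name): a dict with "intrinsics" (3x3 intrinsics, pixels), "R" (3x3) and "t" (3): a world point X has camera coordinates R X + t. Camera axes: x right, y down, z forward; pixel columns grow to the right and rows downward; lengths in m; the calibration is good to about 2 mm. A picture is of the moment at which its call begins: read the wrist's pose just before it. camera_info takes no time and is no camera call; for the wrist camera it gives the pose at the moment of the call.
- env.job_done(): hands the job in, once; it reports no verdict.
The state is a dict: "clock": time; "q": joint angles; "joint_vel": joint speeds; "tau": joint torques, N m; "ee_pos": TCP position; "orientation": TCP orientation; "ft_force": force on the tool from outside, world axes, zero at the start; "moment": the same for the moment, N m; "width": opening from 0.0 (shut) to 1.0 (fully open).
Only numpy, scipy, OpenCV 4.12 (cv2) and the standard library are available. Lean on these libraries where they do the work, as an engineer would, in place of code of your own. Each camera call takes 0.05 s, during which the arm holds its last target.

## Task

The painted sheet has just been pasted onto its panel and lies in the green bench press under its pressing board. Fit the loose crank fully home onto the square end of the press screw and wind it clockwise until the platen is down on the board and the screw will turn no further. Leave the crank on the screw, let go of it, and leave everything else on the table undisturbed.

Things in the scene. Friction and masses are not known exactly. Their poses are not given: they have to be found in the camera images.
- press: green bench press, fixed to the table: base 190 x 290 mm, two steel columns 244 mm apart, crosshead 284 mm long along y, highest (174 mm) in the middle where the screw comes up through it. Origin: middle of its underside, x across, z up
- screw_end (a point): centre of the top face of the press screw's bright steel square end, 16 mm across flats, 34 mm long: 26 mm straight, then 8 mm tapering to 11 mm square at the top. Below it is a flat round shoulder 31 mm wide. x and y are square to the flats and turn with the screw, z is up; starts 238 to 246 mm above the table. The screw sinks 10 mm per clockwise turn, crank and all
- press_screw (a joint): turning of the screw in rad, growing clockwise seen from above: 0 is platen fully raised; at 17.6 the platen bears on the pressing board and the screw stops hard. It starts between 1.5 and 6.3, so 1.8 to 2.6 turns are needed. About 0.2 N m of friction; it stays where it is left
- platen_face (a point): centre of the underside of the grey platen (155 x 195 mm) that the screw pushes down along the two columns
- press_board (a point): centre of the top face of the brown wooden pressing board (160 x 185 mm) in the press, straight below the platen and 63 mm above the table
- crank_hub (a point): loose crank, about 0.45 kg, lying flat, handle up. Its steel hub is 36 x 36 mm and 36 mm high, with an 18.2 mm square hole right through, sides parallel to the hub's; this point is its centre, 18 mm above its underside. x points along the arm to the handle, z up. It fits the screw in 4 directions, 1 mm play all round, 0.13 rad in turning; home on the shoulder this point is 16 mm below screw_end
- crank_handle (a point): middle of the crank's upright black handle, 85 mm out from the hub's axis, 54 mm above the underside of hub and arm (dark flat bar 22 mm wide, 12 mm thick, level with the hub's underside). A plastic sleeve 26 mm in diameter, 78 mm high, free to spin on its pin; lower end 15 mm, pin head 98 mm above that underside. Axes as crank_hub
- tub_center (a point): centre (half-way up) of a white lidded tub with a blue band, 112 mm wide and 106 mm high; a bystander that stands where the crank might have lain on the other side of the press
- brush_pail: small zinc pail of brushes, 94 mm wide, 88 mm high, brushes to about 175 mm; origin at the middle of its underside; a bystander
- jar_blue: blue paint jar with a blue cap, 62 mm wide, 82 mm high; origin at the middle of its underside; a bystander
- jar_red: open red paint jar, 62 mm wide, 76 mm high; origin at the middle of its underside; a bystander
- jar_green: green paint jar with a black cap, 62 mm wide, 82 mm high; origin at the middle of its underside; a bystander
- jar_ochre: open ochre paint jar, 62 mm wide, 76 mm high; origin at the middle of its underside; a bystander
- brayer: ink roller lying on the table, black roller 34 mm thick and 75 mm long, wooden handle along -x, 150 mm long overall; origin on the table under the roller's middle; a bystander
Mind the look-alikes: they are no part of the job. What is shaped like the part that bears crank_hub but red is not meant.

How it is judged:
On the way, in this order (a step that is already met when the one before it is completed fails the run):
1. the crank is fully home on the square end of the screw, before the screw has been wound far (horizontal distance between crank_hub and screw_end below 0.005 m and z of crank_hub in the frame of screw_end below -0.012 m and value of joint press_screw below 8 rad), for 0.2 s.
2. the screw has been wound most of the way with the crank still on it (horizontal distance between crank_hub and screw_end below 0.006 m and z of crank_hub in the frame of screw_end below -0.006 m and value of joint press_screw above 12 rad).
At the end, for the whole second after the job is handed in: The platen is down on the pressing board (screw within 0.6 rad of its stop, 1 mm of platen travel), the crank is fully home on the square end (within 4 mm of the shoulder, 5 mm off-centre, 0.12 rad off upright), released and at rest; nothing else was moved over 40 mm or knocked over (value of joint press_screw above 17 rad and velocity of joint press_screw below 0.1 rad/s and horizontal distance between crank_hub and screw_end below 0.005 m and z of crank_hub in the frame of screw_end below -0.012 m and angle between crank_hub's own z axis and vertical below 0.12 rad and linear speed of crank below 0.02 m/s); the robot touches nothing.
It fails at once if another thing on the table was pushed more than 40 mm or knocked over (distance of any of tub_center, brush_pail, jar_blue, jar_red, jar_green, jar_ochre, brayer from where it was at the start of the episode above 0.04 m or angle between any of brush_pail, jar_blue, jar_red, jar_green, jar_ochre, tub_center's own z axis and vertical above 0.6 rad).
It also fails if it takes over 72 s, if anything falls off the work surface, if the arm or the gripper's body presses on something with over 40 N, if the wrist force passes 120 N, or if a joint passes its speed limit or range.

## Working session

There is one attempt and no reset: what is moved stays moved. The work goes in short steps, Python scripts to look and compute and a shell command to move; the robot and the scene stay as the last step left them, time stands still between calls to the robot, and variables do not carry over. Pictures are saved under pics/ and viewed, and the job is handed in when it is done.

```bash
ls; mkdir -p pics
python3 - <<'E'
from workcell import env
import cv2
s=env.read_state();print({k:s[k] for k in('clock','q','ee_pos','orientation','ft_force','width')})
for n in('side','top','wrist'):
    cv2.imwrite(f'pics/a_{n}.png',env.camera(n)[:,:,::-1])
    i=env.camera_info(n);print(n,i)
E
```

```text
pics
{'clock': 0.0, 'q': array([ 1.22202099e+00,  4.23840023e-01,  1.63068334e+00,  6.24239006e-06,
        1.08860758e+00, -1.89963662e-02]), 'ee_pos': array([0.20218201, 0.59081898, 0.23054882]), 'orientation': array([ 1.64144696e-01,  9.86435972e-01, -7.55673995e-04, -1.43357084e-04]), 'ft_force': array([ 0.73618931, -0.63887794,  0.22998276]), 'width': 0.9973926371235379}
side {'intrinsics': array([[350.3102335 ,   0.        , 262.50342543],
       [  0.        , 350.3102335 , 195.58216139],
       [  0.        ,   0.        ,   1.        ]]), 'R': array([[ 0.87928833, -0.47619003, -0.00975097],
       [-0.36815983, -0.66653616, -0.64821901],
       [ 0.30217606,  0.57356133, -0.76139151]]), 't': array([-0.49392404,  0.27645286,  1.37007206])}
top {'intrinsics': array([[374.19631165,   0.        , 259.17474862],
       [  0.        , 374.19631165, 191.57610654],
       [  0.        ,   0.        ,   1.        ]]), 'R': array([[ 0.02356513, -0.99968821, -0.00825655],
       [-0.99692224, -0.02288063, -0.07498351],
       [ 0.07477122,  0.00999813, -0.99715059]]), 't': array([-0.04921283,  0.54916709,  1.40658779])}
wrist {'intrinsics': array([[296.61192288,   0.        , 254.73414047],
       [  0.        , 296.61192288, 190.7009259 ],
       [  0.        ,   0.        ,   1.        ]]), 'R': array([[ 0.32436051,  0.94593236, -0.00149396],
       [ 0.91430259, -0.31310887,  0.25693113],
       [ 0.24257169, -0.08470424, -0.96642856]]), 't': array([-0.62466561, -0.03364715,  0.37885788])}
```

View pics/a_side.png

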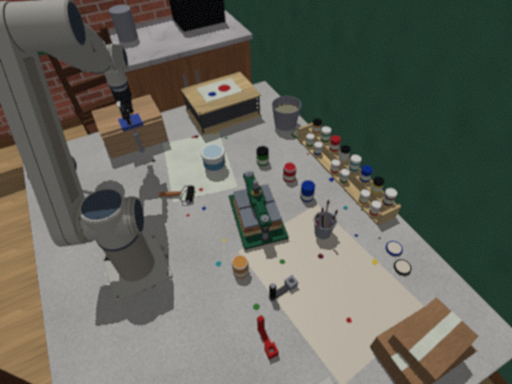

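View pics/a_top.png

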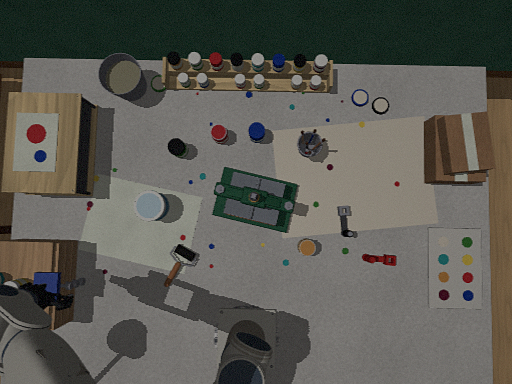

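View pics/a_wrist.png

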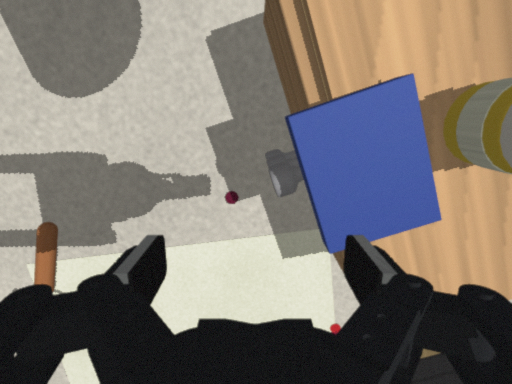

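The side view shows a dark crank with a steel hub at (291,283) and its handle at (272,291), and a red look-alike at (262,325) to (271,350). In the top view the hub is at (344,211), the red one at (380,260), and the press screw near (255,197). The steel and dark crank fits the description and the red one is excluded. I'll confirm this in enlarged crops.

```bash
cat > h.py <<'E'
import numpy as np,cv2
from workcell import env
def crop(src,dst,x0,y0,w,h,k):
    im=cv2.imread(src)[y0:y0+h,x0:x0+w]; cv2.imwrite(dst,cv2.resize(im,None,fx=k,fy=k,interpolation=cv2.INTER_CUBIC))
def ray(i,p):
    R,t,K=i['R'],i['t'],i['intrinsics']
    d=R.T@np.linalg.inv(K)@np.array([p[0],p[1],1.]); return -R.T@t,d/np.linalg.norm(d)
def tri(obs):
    A=np.zeros((3,3));b=np.zeros(3);rs=[ray(i,p) for i,p in obs]
    for c,d in rs:
        M=np.eye(3)-np.outer(d,d);A+=M;b+=M@c
    X=np.linalg.solve(A,b); return X,[np.linalg.norm(np.cross(X-c,d)) for c,d in rs]
def atz(i,p,z):
    c,d=ray(i,p);return c+d*(z-c[2])/d[2]
def proj(i,X):
    x=i['intrinsics']@(i['R']@np.asarray(X)+i['t']);return x[:2]/x[2]
E
python3 - <<'E'
from h import *
crop('pics/a_top.png','pics/c1.png',320,190,90,80,8)
crop('pics/a_side.png','pics/c2.png',220,160,100,75,8)
crop('pics/a_side.png','pics/c3.png',230,265,80,60,9)
crop('pics/a_top.png','pics/c4.png',205,160,100,75,8)
E
```

```text
(no output)
```

View pics/c1.png

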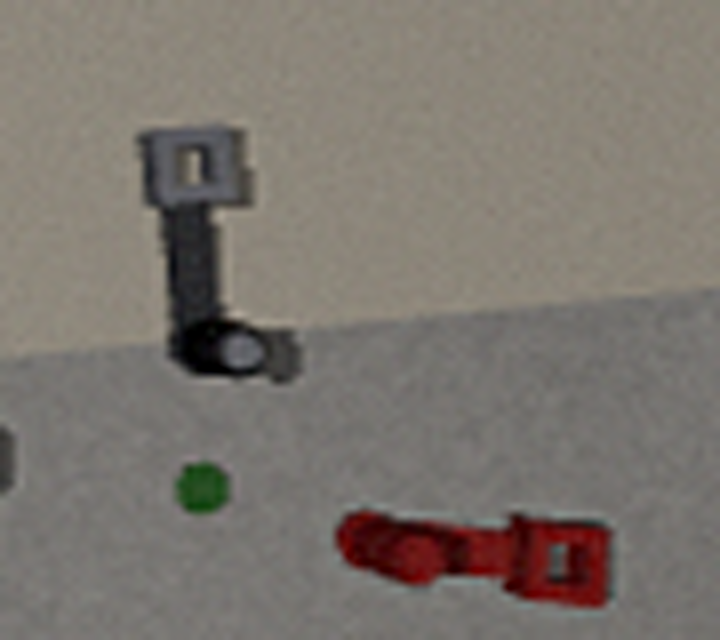

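View pics/c2.png

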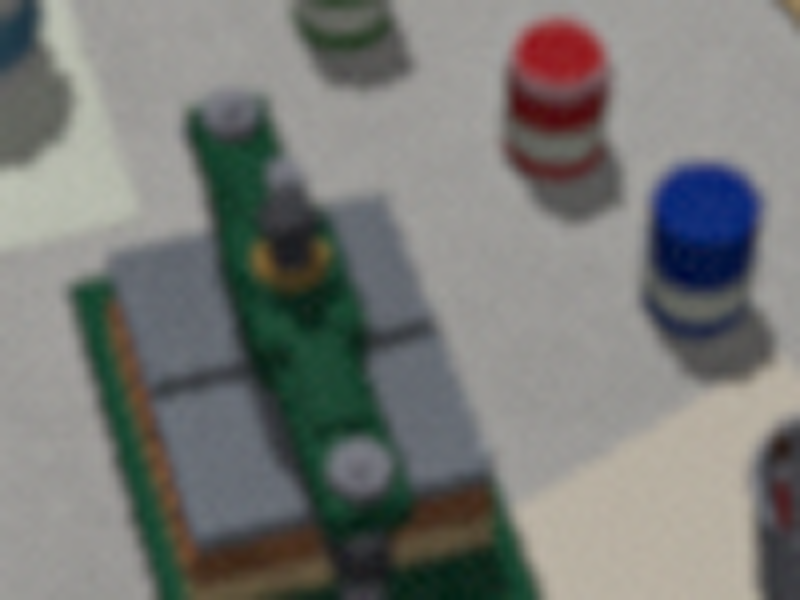

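View pics/c3.png

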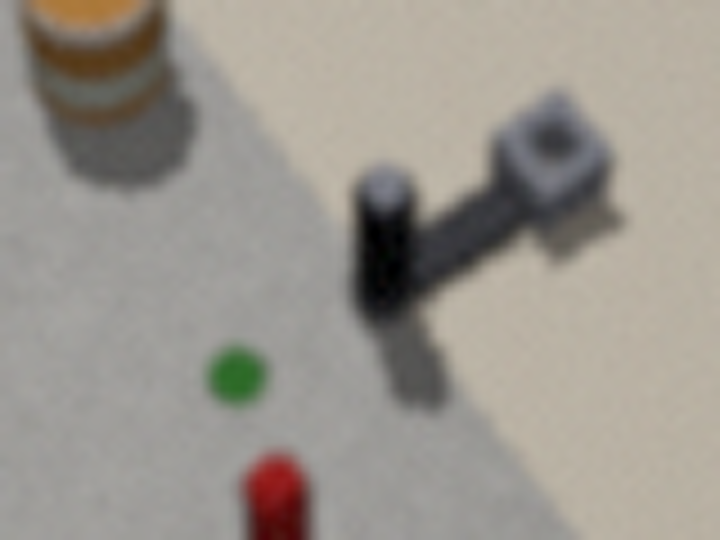

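View pics/c4.png

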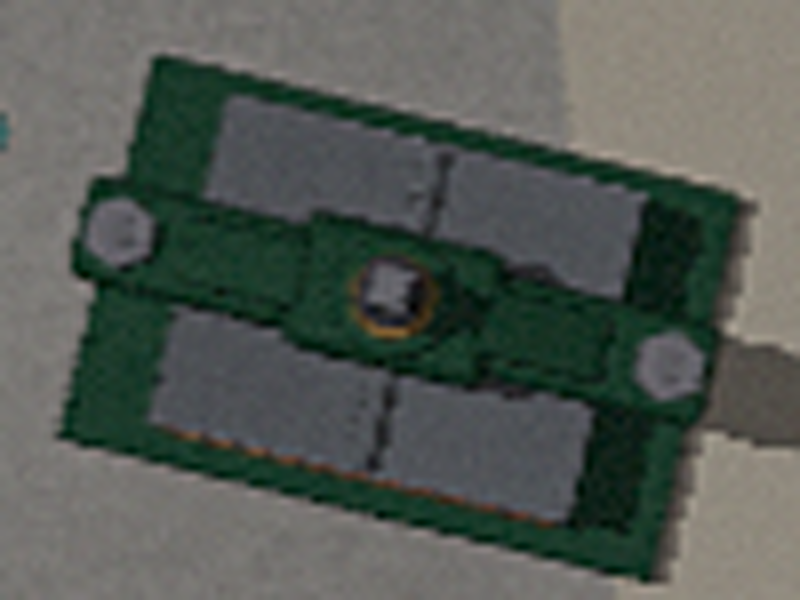

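Crop c1 confirms one grey-steel hub with a square hole and a black handle, and the red one beside it is the look-alike. Next I'll triangulate the hub top, the pin head and the screw end.

Run:
```python
from h import *
S=env.camera_info('side');T=env.camera_info('top')
f=lambda p,o,k:((p[0]+.5)/k-.5+o[0],(p[1]+.5)/k-.5+o[1])
for n,t,s in(('hubtop',f((195,165),(320,190),8),f((553,140),(230,265),9)),('pinhead',f((241,350),(320,190),8),f((385,185),(230,265),9)),
 ('screw',f((392,285),(205,160),8),f((287,172),(220,160),8))):
    print(n,t,s,tri([(T,t),(S,s)]))
print(atz(T,f((120,233),(205,160),8),.15),atz(T,f((669,366),(205,160),8),.15))
```

```text
hubtop (343.9375, 210.1875) (291.0, 280.1111111111111) (array([ 0.48708447, -0.35609395,  0.03774935]), [np.float64(0.0009137020630538457), np.float64(0.0009137020630537867)])
pinhead (349.6875, 233.3125) (272.3333333333333, 285.1111111111111) (array([ 0.40306595, -0.36462263,  0.09517647]), [np.float64(0.0007773416985634314), np.float64(0.0007773416985634755)])
screw (253.5625, 195.1875) (255.4375, 181.0625) (array([ 0.52209412, -0.02085361,  0.23674877]), [np.float64(0.0002927033787301185), np.float64(0.000292703378730182)])
[0.54734363 0.09998332 0.15      ] [ 0.49517318 -0.13904951  0.15      ]
```

```bash
cat >> h.py <<'E'
from scipy.spatial.transform import Rotation as Ro
def tool():
    s=env.read_state();return s,Ro.from_quat(s['orientation']).as_matrix(),np.array(s['ee_pos'])
def to(target,yaw=None):
    s,R,p=tool();d=R.T@(np.array(target)-p)
    x=np.degrees(np.arctan2(R[1,0],R[0,0]));print('t',s['clock'],'tcp',p.round(4),'xyaw',x.round(2),'tilt',np.degrees(np.arccos(-R[2,2])).round(2),'travel mm',(d*1e3).round(1))
    if yaw is not None: print('twist',((x-yaw+180)%360-180).round(2))
E
python3 - <<'E'
from h import *
s,R,p=tool();i=env.camera_info('wrist');c=-i['R'].T@i['t'];print('cam in tool',R.T@(c-p),'axis in tool',R.T@i['R'][2], 'img x',R.T@i['R'][0])
to((.44,.15,.38),90)
E
```

```text
cam in tool [ 0.06445652  0.00051292 -0.14313503] axis in tool [-2.56932175e-01 -4.36140648e-04  9.66429339e-01] img x [-5.60474304e-04  9.99999797e-01  3.02284570e-04]
t 0.15 tcp [0.2022 0.5909 0.2307] xyaw 161.11 tilt 0.07 travel mm [-367.7 -340.4 -148.9]
twist 71.11
```

```bash
python3 -m creep '{"travel":[[0,0,-0.04],[-0.02,-0.02,-0.075],[-0.045,-0.045,-0.09],[-0.073,-0.073,-0.09],[-0.102,-0.102,-0.09],[-0.131,-0.131,-0.09],[-0.16,-0.16,-0.09],[-0.189,-0.189,-0.09]],"twist":[0,0,0,0,0,0,0,0],"claw":[1,1,1,1,1,1,1,1]}' 40
python3 - <<'E'
from h import *
to((.522,-.06,.32),90)
E
```

```text
clock: 0.82
ee_pos: [0.3202, 0.3494, 0.3213]
orientation: [0.164, 0.986, -0.0, 0.0]
ft_force: [1.0, 0.6, -0.7]
width: 1.003
t 0.8167 tcp [0.3202 0.3494 0.3213] xyaw 161.13 tilt 0.01 travel mm [-323.3 -322.1    1.3]
twist 71.13
```

```bash
python3 -m creep '{"travel":[[-0.029,-0.029,0],[-0.058,-0.058,0],[-0.087,-0.087,0],[-0.116,-0.116,0],[-0.145,-0.145,0],[-0.174,-0.174,0],[-0.203,-0.203,0],[-0.232,-0.232,0]],"twist":[7,14,21,28,35,42,49,56],"claw":[1,1,1,1,1,1,1,1]}'
python3 - <<'E'
from h import *
to((.522,-.06,.32),90)
E
```

```text
clock: 1.48
ee_pos: [0.4646, 0.0546, 0.3214]
orientation: [0.61, 0.792, 0.0, 0.0]
ft_force: [0.8, 1.3, -0.6]
width: 0.998
t 1.4833 tcp [0.4646 0.0546 0.3214] xyaw 104.75 tilt 0.01 travel mm [-125.4   26.3    1.4]
twist 14.75
```

```bash
python3 -m creep '{"travel":[[-0.035,0.007,0],[-0.07,0.014,0],[-0.1,0.02,0],[-0.125,0.026,0],[-0.125,0.026,0],[-0.125,0.026,0]],"twist":[5,10,15,15,15,15],"claw":[1,1,1,1,1,1]}'
python3 - <<'E'
from h import *
to((.522,-.06,.32),90)
np.save('w1.npy',env.camera_info('wrist'),allow_pickle=True)
cv2.imwrite('pics/w1.png',env.camera('wrist')[:,:,::-1])
E
```

```text
clock: 1.98
ee_pos: [0.522, -0.0582, 0.3208]
orientation: [0.707, 0.707, -0.0, -0.0]
ft_force: [1.0, 0.3, -0.4]
width: 1.004
t 1.9833 tcp [ 0.522  -0.0582  0.3208] xyaw 89.98 tilt 0.06 travel mm [-1.8 -0.   0.8]
twist -0.02
```

View pics/w1.png

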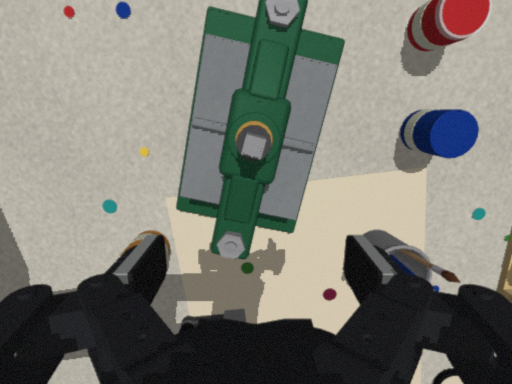

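Run:
```python
from h import *
crop('pics/w1.png','pics/w1c.png',224,112,60,50,12)
```

```text
(no output)
```

View pics/w1c.png

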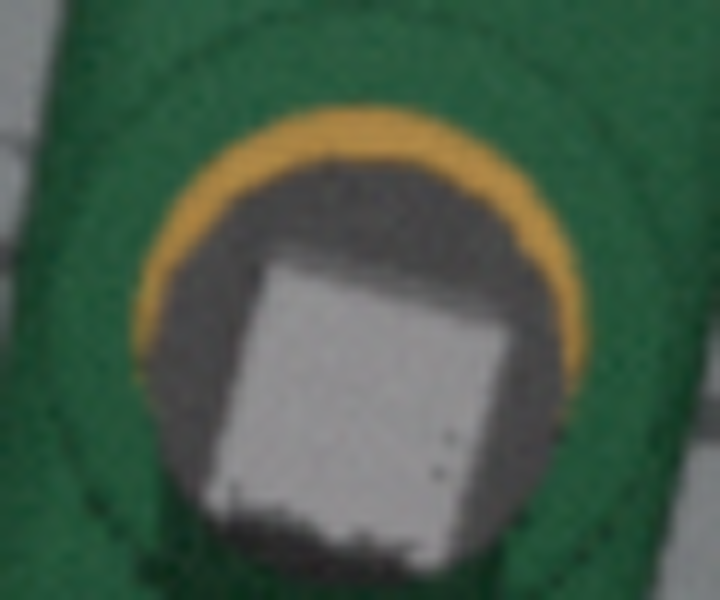

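The crop shows the screw's square end, with bright corners at about (270,262), (510,325), (445,570) and (205,505) in the crop, turned about 15°. I'll unproject these.

Run:
```python
from h import *
W=np.load('w1.npy',allow_pickle=True).item()
f=lambda p:((p[0]+.5)/12-.5+224,(p[1]+.5)/12-.5+112)
q=[(270,262),(510,325),(445,570),(205,505)]
for z in(.230,.234,.238):
    P=np.array([atz(W,f(p),z)[:2] for p in q]);e=np.roll(P,-1,0)-P
    print(z,P.mean(0).round(4),np.linalg.norm(e,axis=1).round(4),(np.degrees(np.arctan2(e[:,1],e[:,0]))%90).round(1))
# sight ray from wrist w. top/side
T=env.camera_info('top');S=env.camera_info('side')
print(tri([(W,f((357,415))),(T,(253.56,195.19)),(S,(255.44,181.06))]))
to((.487,-.356-.0,.20),6)
```

```text
0.23 [ 0.5214 -0.0191] [0.0161 0.0165 0.0164 0.0163] [75.4 75.5 74.7 74.3]
0.234 [ 0.5214 -0.0187] [0.0158 0.0163 0.0161 0.0161] [75.4 75.5 74.7 74.3]
0.238 [ 0.5214 -0.0182] [0.0155 0.016  0.0158 0.0158] [75.4 75.5 74.7 74.3]
(array([ 0.52206023, -0.01967163,  0.23530044]), [np.float64(0.0014254247774375367), np.float64(0.0010344654787624705), np.float64(0.0008881075509338235)])
t 2.0333 tcp [ 0.5216 -0.0573  0.3208] xyaw 90.05 tilt 0.08 travel mm [-298.8  -34.7  120.7]
twist 84.05
```

```bash
python3 -m creep '{"travel":[[-0.035,-0.009,0],[-0.07,-0.018,0],[-0.108,-0.027,0],[-0.146,-0.036,0],[-0.184,-0.045,0],[-0.222,-0.054,0.01],[-0.26,-0.063,0.025],[-0.29,-0.072,0.045]],"twist":[7,14,21,28,35,42,49,56],"claw":[1,1,1,1,1,1,1,1]}'
python3 - <<'E'
from h import *
to((.447,-.36,.20),6)
E
```

```text
clock: 2.7
ee_pos: [0.4509, -0.3488, 0.2774]
orientation: [0.957, 0.291, 0.001, 0.002]
ft_force: [0.4, -0.8, -0.7]
width: 0.998
t 2.7 tcp [ 0.4509 -0.3488  0.2774] xyaw 33.83 tilt 0.21 travel mm [-9.5  6.8 77.4]
twist 27.83
```

```bash
python3 -m creep '{"travel":[[-0.003,0.002,0.025],[-0.006,0.004,0.05],[-0.009,0.007,0.077],[-0.009,0.007,0.077],[-0.009,0.007,0.077],[-0.009,0.007,0.077]],"twist":[7,14,21,28,28,28],"claw":[1,1,1,1,1,1]}'
python3 - <<'E'
from h import *
to((.447,-.36,.20),6)
np.save('w2.npy',env.camera_info('wrist'),allow_pickle=True)
cv2.imwrite('pics/w2.png',env.camera('wrist')[:,:,::-1])
E
```

```text
clock: 3.2
ee_pos: [0.4475, -0.3572, 0.1995]
orientation: [0.998, 0.056, 0.0, -0.0]
ft_force: [-0.3, -0.9, 0.7]
width: 1.0
t 3.2 tcp [ 0.4475 -0.3572  0.1995] xyaw 6.39 tilt 0.01 travel mm [-0.8  2.8 -0.5]
twist 0.39
```

View pics/w2.png

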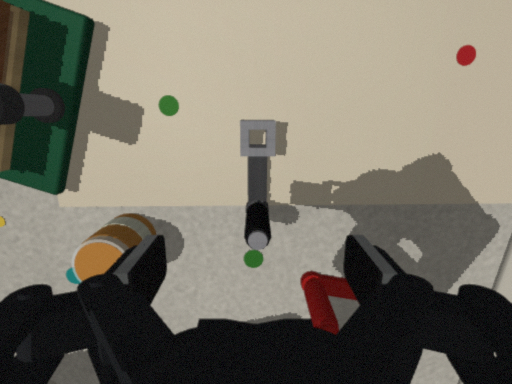

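Run:
```python
from h import *
crop('pics/w2.png','pics/w2c.png',230,112,56,50,12)
```

```text
(no output)
```

View pics/w2c.png

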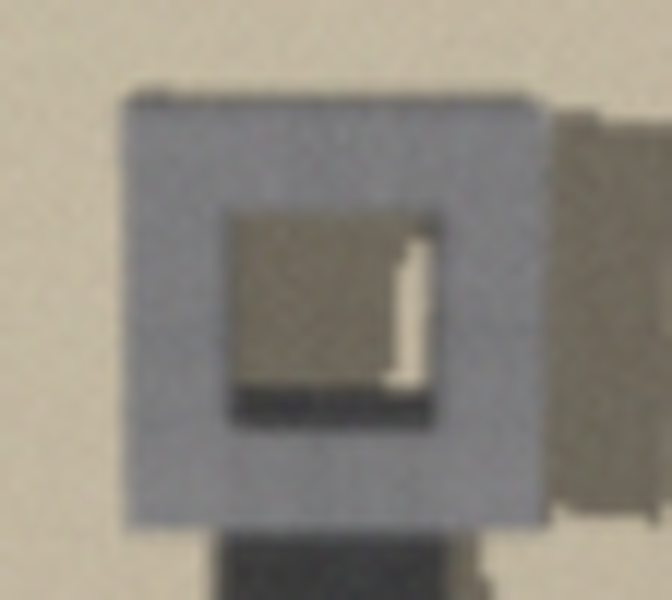

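Run:
```python
from h import *
W=np.load('w2.npy',allow_pickle=True).item()
f=lambda p:((p[0]+.5)/12-.5+230,(p[1]+.5)/12-.5+112)
for q in([(125,103),(545,103),(548,524),(125,527)],[(230,212),(438,212),(436,430),(231,430)]):
  for z in(.034,.036,.038):
    P=np.array([atz(W,f(p),z)[:2] for p in q]);e=np.roll(P,-1,0)-P
    print(z,P.mean(0).round(4),np.linalg.norm(e,axis=1).round(4),(np.degrees(np.arctan2(e[:,1],e[:,0]))%90).round(1))
T=env.camera_info('top');S=env.camera_info('side')
print(tri([(W,f((335,315))),(T,(343.94,210.19)),(S,(291,280.1))]))
h=(.4865,-.3545)
to((.4875,-.3545,.10),6.4); to((.4875,-.3545,.016),6.4)
```

```text
0.034 [ 0.4868 -0.3554] [0.0354 0.0357 0.0368 0.0359] [6.4 7.8 6.8 5.6]
0.036 [ 0.4869 -0.3553] [0.0352 0.0354 0.0366 0.0357] [6.4 7.8 6.8 5.6]
0.038 [ 0.4871 -0.3553] [0.035  0.0352 0.0363 0.0354] [6.4 7.8 6.8 5.6]
0.034 [ 0.4864 -0.3552] [0.0177 0.0185 0.0177 0.0185] [6.4 6.4 6.4 6.3]
0.036 [ 0.4866 -0.3552] [0.0176 0.0184 0.0176 0.0184] [6.4 6.4 6.4 6.3]
0.038 [ 0.4867 -0.3552] [0.0175 0.0182 0.0175 0.0182] [6.4 6.4 6.4 6.3]
(array([ 0.4871854 , -0.35575746,  0.03749621]), [np.float64(0.0005600444893626764), np.float64(0.0009334501611007937), np.float64(0.0010072071735939118)])
t 3.25 tcp [ 0.4478 -0.3575  0.2001] xyaw 6.41 tilt 0.06 travel mm [ 39.7   1.4 100.1]
twist 0.01
t 3.25 tcp [ 0.4478 -0.3575  0.2001] xyaw 6.41 tilt 0.06 travel mm [ 39.7   1.3 184.1]
twist 0.01
```

```bash
python3 -m creep '{"travel":[[0.02,0.001,0.01],[0.039,0.002,0.04],[0.039,0.002,0.075],[0.039,0.002,0.11],[0.039,0.002,0.145],[0.039,0.002,0.17],[0.039,0.002,0.185],[0.039,0.002,0.194]],"twist":[0,0,0,0,0,0,0,0],"claw":[1,1,1,1,1,1,1,1]}'
python3 - <<'E'
from h import *
to((.4867,-.3553,.006),6.4)
E
```

```text
clock: 3.92
ee_pos: [0.486, -0.3552, 0.0041]
orientation: [0.998, 0.055, -0.0, -0.0]
ft_force: [0.9, -0.1, 0.2]
width: 1.003
t 3.9167 tcp [ 0.486  -0.3552  0.0041] xyaw 6.32 tilt 0.07 travel mm [ 0.6  0.2 -1.9]
twist -0.08
```

```bash
python3 -m creep '{"travel":[[0.0005,0,-0.004],[0.0005,0,-0.004],[0.0005,0,-0.004],[0.0005,0,-0.004],[0.0005,0,-0.004],[0.0005,0,-0.004],[0.0005,0,-0.004],[0.0005,0,-0.004]],"twist":[0,0,0,0,0,0,0,0],"claw":[1,0,0,0,0,0,0,0]}' 100
python3 - <<'E'
from h import *
to((.4867,-.3553,.006),6.4)
cv2.imwrite('pics/w3.png',env.camera('wrist')[:,:,::-1]);print(env.read_state()['width'],env.read_state()['ft_force'])
E
```

```text
clock: 4.58
ee_pos: [0.4874, -0.3566, 0.0111]
orientation: [0.999, 0.053, 0.001, 0.001]
ft_force: [-1.3, 1.4, 7.9]
width: 0.407
t 4.5833 tcp [ 0.4874 -0.3566  0.0111] xyaw 6.1 tilt 0.14 travel mm [-0.6 -1.3  5.1]
twist -0.3
0.40199709745639195 [-1.07567266  1.28196729  8.44816468]
```

View pics/w3.png

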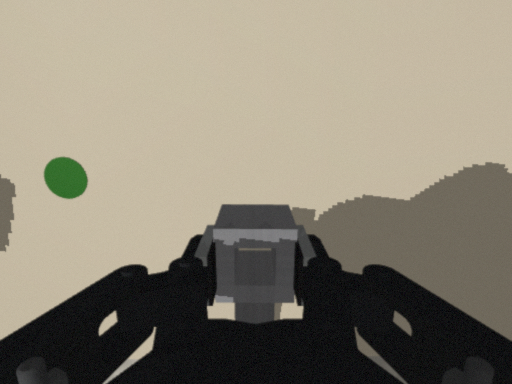

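```bash
python3 -m creep '{"travel":[[0,0,-0.015],[0,0,-0.04],[0,0,-0.08],[0,0,-0.12],[0,0,-0.16],[0,0,-0.20],[0,0,-0.24],[0,0,-0.28]],"twist":[0,0,0,0,0,0,0,0],"claw":[0,0,0,0,0,0,0,0]}'
python3 - <<'E'
from h import *
s=env.read_state();print(s['width'],s['ft_force'],s['moment'],s['q'])
cv2.imwrite('pics/w4.png',env.camera('wrist')[:,:,::-1])
to((.5215,-.055,.31),75)
E
```

```text
clock: 5.3
ee_pos: [0.4856, -0.3553, 0.291]
orientation: [0.999, 0.053, -0.0, -0.0]
ft_force: [-0.4, -0.1, -5.2]
width: 0.403
0.4029348249703962 [-0.4360699  -0.13257938 -5.19301537] [-0.03010201 -0.30254942 -0.0031554 ] [-6.51561775e-01  3.27860482e-01  1.62694028e+00  1.46067503e-04
  1.18774764e+00  8.12605955e-01]
t 5.35 tcp [ 0.4889 -0.3579  0.3001] xyaw 6.11 tilt 0.68 travel mm [  64.7 -297.6  -11.7]
twist -68.89
```

View pics/w4.png

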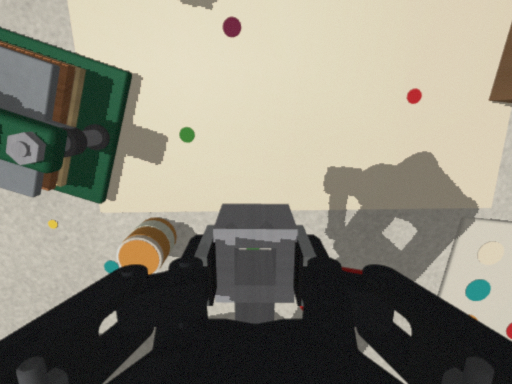

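```bash
python3 -m creep '{"travel":[[0.006,-0.03,0],[0.014,-0.065,0],[0.022,-0.105,0],[0.030,-0.145,0],[0.038,-0.185,0],[0.046,-0.225,0],[0.053,-0.26,0],[0.060,-0.29,0]],"twist":[-7,-14,-21,-28,-35,-42,-49,-56],"claw":[0,0,0,0,0,0,0,0]}'
python3 - <<'E'
from h import *
s=env.read_state();print(s['width'],s['ft_force'])
to((.5215,-.019,.30),75)
E
```

```text
clock: 6.02
ee_pos: [0.5142, -0.0587, 0.2888]
orientation: [0.855, 0.519, -0.0, -0.001]
ft_force: [0.5, -0.4, -6.3]
width: 0.4
0.4002570908777216 [ 0.51001786 -0.41515546 -6.28212512]
t 6.0167 tcp [ 0.5142 -0.0587  0.2888] xyaw 62.49 tilt 0.08 travel mm [ 38.6 -11.9 -11.2]
twist -12.51
```

```bash
python3 -m creep '{"travel":[[0.01,-0.003,0],[0.02,-0.006,0],[0.03,-0.009,0],[0.039,-0.012,0],[0.039,-0.012,0],[0.039,-0.012,0],[0.039,-0.012,0],[0.039,-0.012,0]],"twist":[-4,-8,-12.5,-12.5,-12.5,-12.5,-12.5,-12.5],"claw":[0,0,0,0,0,0,0,0]}'
python3 - <<'E'
from h import *
to((.5215,-.019,.30),75)
for n in('wrist','side','top'): cv2.imwrite(f'pics/w5{n}.png',env.camera(n)[:,:,::-1])
np.save('w5.npy',env.camera_info('wrist'),allow_pickle=True)
to((.5215,-.019,.30),75)
crop('pics/w5wrist.png','pics/w5c.png',190,150,140,120,5)
crop('pics/w5side.png','pics/w5s.png',215,120,100,80,8)
E
```

```text
clock: 6.68
ee_pos: [0.5227, -0.0218, 0.2892]
orientation: [0.796, 0.605, -0.0, -0.0]
ft_force: [0.2, -0.9, -5.0]
width: 0.399
t 6.6833 tcp [ 0.5227 -0.0218  0.2892] xyaw 74.51 tilt 0.02 travel mm [  2.3  -1.9 -10.8]
twist -0.49
t 6.8333 tcp [ 0.5229 -0.0217  0.2893] xyaw 74.53 tilt 0.01 travel mm [  2.2  -2.1 -10.7]
twist -0.47
```

View pics/w5c.png

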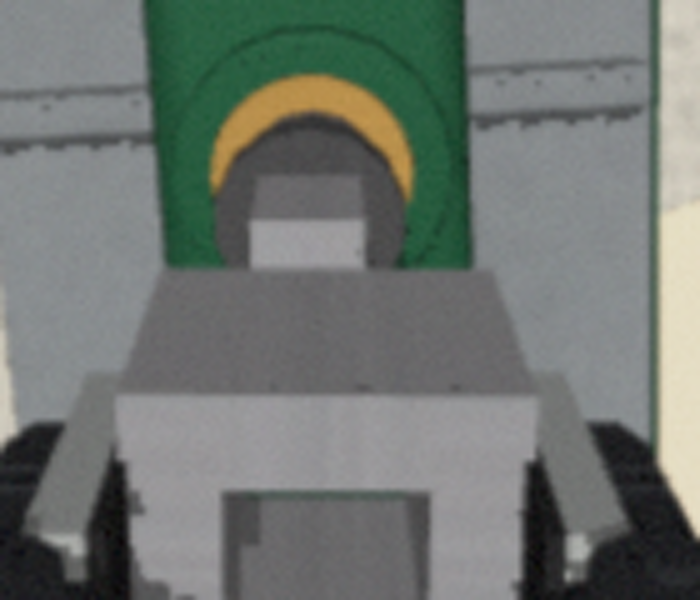

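View pics/w5s.png

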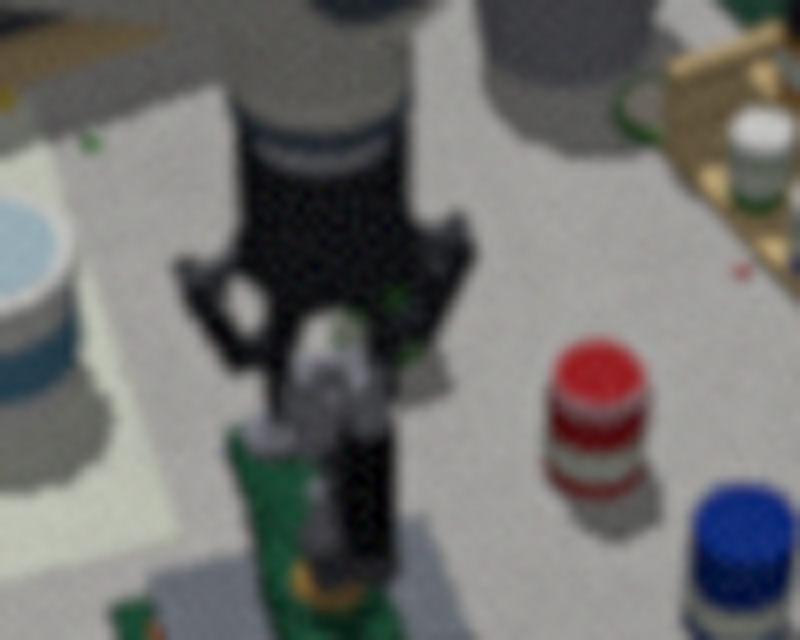

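Run:
```python
from h import *
W=np.load('w5.npy',allow_pickle=True).item();s,R,p=tool();K=W['intrinsics']
f=lambda q:np.array([(q[0]+.5)/5-.5+190,(q[1]+.5)/5-.5+150])
def at_depthwidth(a,b,w):
    a,b=f(a),f(b);# depth from width
    z=K[0,0]*w/np.linalg.norm(b-a);m=(a+b)/2
    Xc=z*np.linalg.inv(K)@np.array([*m,1]);return R.T@(W['R'].T@(Xc-W['t'])-p)
print('hub front top',at_depthwidth((116,395),(540,395),.036))
print('hub front bot',at_depthwidth((164,269),(492,269),.036))
print('hole front top',at_depthwidth((222,492),(431,492),.0182))
print('screw wide edge',at_depthwidth((250,217),(366,217),.016))
print('screw far edge ',at_depthwidth((258,174),(362,174),.016))
for z in(.240,.2335): 
  for q in((308,217),(308,174),(310,115)): print(z,q,(R.T@(atz(W,f(q),z)-p)).round(4))
```

```text
hub front top [ 0.01753453  0.00073825 -0.0256337 ]
hub front bot [0.01683037 0.00075667 0.01232619]
hole front top [ 0.00814272  0.00060704 -0.02480383]
screw wide edge [ 0.01124457 -0.00198218  0.05408175]
screw far edge  [ 0.01136507 -0.00198086  0.07854534]
0.24 (308, 217) [ 0.0126 -0.0019  0.0493]
0.24 (308, 174) [ 0.0185 -0.0019  0.0493]
0.24 (310, 115) [ 0.0265 -0.0016  0.0493]
0.2335 (308, 217) [ 0.0108 -0.002   0.0558]
0.2335 (308, 174) [ 0.0169 -0.002   0.0558]
0.2335 (310, 115) [ 0.0252 -0.0017  0.0558]
```

```bash
python3 -m creep '{"travel":[[0.0018,-0.0014,0],[0.0035,-0.0027,0],[0.0035,-0.0027,0.008],[0.0035,-0.0027,0.016],[0.0035,-0.0027,0.022],[0.0035,-0.0027,0.026],[0.0035,-0.0027,0.026],[0.0035,-0.0027,0.026]],"twist":[-0.4,-0.4,-0.4,-0.4,-0.4,-0.4,-0.4,-0.4],"claw":[0,0,0,0,0,0,0,0]}'
python3 - <<'E'
from h import *
to((.5215,-.019,.30),75)
cv2.imwrite('pics/w6.png',env.camera('wrist')[:,:,::-1])
crop('pics/w6.png','pics/w6c.png',190,150,140,120,5)
E
```

```text
clock: 7.5
ee_pos: [0.5211, -0.0171, 0.2628]
orientation: [0.793, 0.609, -0.0, -0.0]
ft_force: [-0.2, -0.4, -5.4]
width: 0.396
t 7.5 tcp [ 0.5211 -0.0171  0.2628] xyaw 75.0 tilt 0.06 travel mm [ -1.8   0.8 -37.2]
twist 0.0
```

View pics/w6c.png

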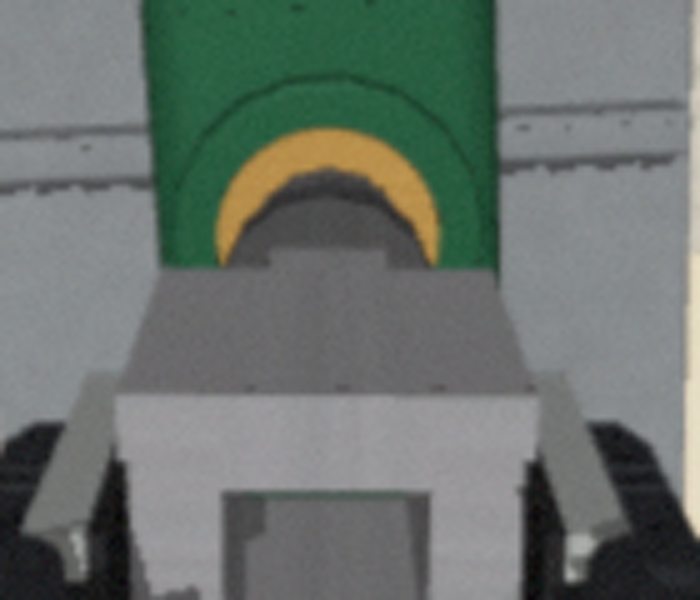

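```bash
python3 -m creep '{"travel":[[-0.0008,0,0.004],[-0.0008,0,0.008],[-0.0008,0,0.011],[-0.0008,0,0.014],[-0.0008,0,0.017],[-0.0008,0,0.020],[-0.0008,0,0.022],[-0.0008,0,0.022]],"twist":[0,0,0,0,0,0,0,0],"claw":[0,0,0,0,0,0,0,0]}'
python3 - <<'E'
from h import *
to((.5215,-.019,.30),75)
s=env.read_state();print(s['moment'])
E
```

```text
clock: 8.22
ee_pos: [0.5208, -0.0179, 0.2408]
orientation: [0.793, 0.609, -0.0, -0.0]
ft_force: [-0.7, 0.3, -5.0]
width: 0.402
t 8.2167 tcp [ 0.5208 -0.0179  0.2408] xyaw 75.01 tilt 0.05 travel mm [ -0.9   0.9 -59.2]
twist 0.01
[ 0.18868176 -0.03298315  0.03595501]
```

```bash
python3 -m creep '{"travel":[[0,0,0.003],[0,0,0.006],[0,0,0.009],[0,0,0.012],[0,0,0.014],[0,0,0.016],[0,0,0.017],[0,0,0.017]],"twist":[0,0,0,0,0,0,0,0],"claw":[0,0,0,0,0,0,0,0]}'
python3 - <<'E'
from h import *
to((.5215,-.019,.30),75)
s=env.read_state();print(s['moment'])
cv2.imwrite('pics/w7.png',env.camera('wrist')[:,:,::-1])
crop('pics/w7.png','pics/w7c.png',190,150,140,120,5)
E
```

```text
clock: 8.88
ee_pos: [0.521, -0.0179, 0.2241]
orientation: [0.793, 0.609, -0.0, -0.0]
ft_force: [-0.8, 0.4, -4.8]
width: 0.402
t 8.8833 tcp [ 0.521  -0.0179  0.2241] xyaw 75.0 tilt 0.02 travel mm [ -1.    0.8 -75.9]
twist 0.0
[0.15650112 0.00143124 0.00932337]
```

View pics/w7c.png

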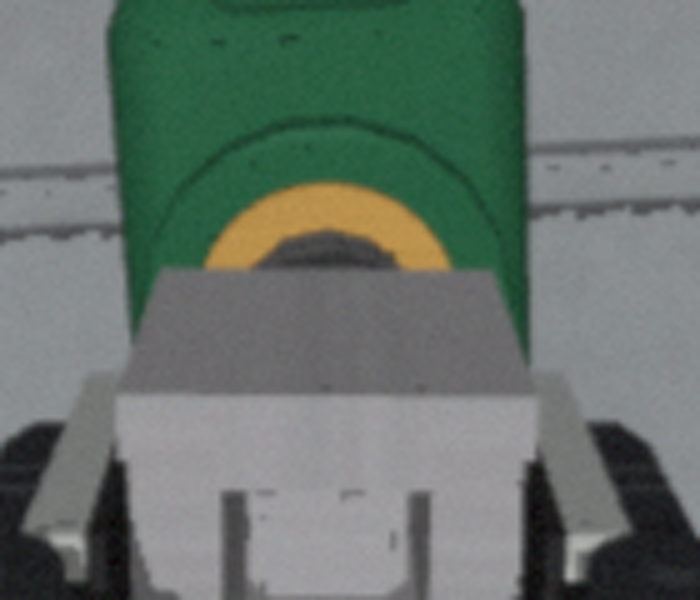

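The square end now shows through the hole and no force has built up. I'll lower it the rest of the way.

```bash
python3 -m creep '{"travel":[[0,0,0.001],[0,0,0.002],[0,0,0.003],[0,0,0.004],[0,0,0.005],[0,0,0.005],[0,0,0.005],[0,0,0.005]],"twist":[0,0,0,0,0,0,0,0],"claw":[0,0,0,0,0,0,0,0]}'
python3 - <<'E'
from h import *
to((.5215,-.019,.30),75)
E
```

```text
clock: 9.6
ee_pos: [0.5211, -0.0179, 0.2193]
orientation: [0.793, 0.609, 0.0, 0.0]
ft_force: [-0.6, 0.2, -5.2]
width: 0.401
t 9.6 tcp [ 0.5211 -0.0179  0.2193] xyaw 75.0 tilt 0.0 travel mm [ -1.    0.7 -80.7]
twist 0.0
```

Now I'll open the gripper so the crank settles, after going 1 mm lower.

```bash
python3 -m creep '{"travel":[[0,0,0.001],[0,0,0.002],[0,0,0.002],[0,0,0.002],[0,0,0.002],[0,0,0.002],[0,0,0.002],[0,0,0.002]],"twist":[0,0,0,0,0,0,0,0],"claw":[0,0,0,1,1,1,1,1]}'
python3 - <<'E'
from h import *
to((.5215,-.019,.30),75);print(env.read_state()['width'],env.read_state()['ft_force'])
cv2.imwrite('pics/w8.png',env.camera('wrist')[:,:,::-1])
cv2.imwrite('pics/w8s.png',env.camera('side')[:,:,::-1])
np.save('w8.npy',env.camera_info('wrist'),allow_pickle=True)
E
```

```text
clock: 10.27
ee_pos: [0.5213, -0.0179, 0.2176]
orientation: [0.793, 0.609, 0.0, 0.0]
ft_force: [-0.0, -0.1, 0.5]
width: 0.994
t 10.2667 tcp [ 0.5213 -0.0179  0.2176] xyaw 75.01 tilt 0.04 travel mm [ -1.    0.5 -82.4]
twist 0.01
0.9944019606100806 [-0.01391947 -0.09998466  0.48436572]
```

View pics/w8.png

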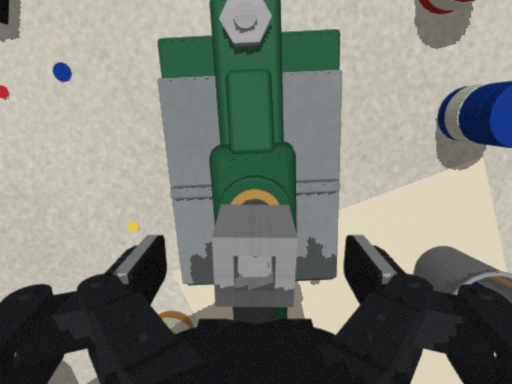

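```bash
python3 -m creep '{"travel":[[0,0,-0.02],[0,0,-0.05],[0,0,-0.085],[0,0,-0.12],[0,0,-0.14],[0,0,-0.14],[0,0,-0.14]],"twist":[0,0,0,0,0,0,0],"claw":[1,1,1,1,1,1,1]}'
python3 - <<'E'
from h import *
to((.4995,-.101,.35),75)
np.save('w9.npy',env.camera_info('wrist'),allow_pickle=True)
cv2.imwrite('pics/w9.png',env.camera('wrist')[:,:,::-1])
cv2.imwrite('pics/s9.png',env.camera('side')[:,:,::-1])
crop('pics/w9.png','pics/w9c.png',200,180,120,130,5)
crop('pics/s9.png','pics/s9c.png',220,140,90,70,8)
E
```

```text
clock: 10.95
ee_pos: [0.5216, -0.0179, 0.3585]
orientation: [0.793, 0.609, 0.001, 0.001]
ft_force: [-0.1, -0.7, 0.1]
width: 0.999
t 10.95 tcp [ 0.5216 -0.0179  0.3585] xyaw 75.0 tilt 0.17 travel mm [-86.    0.1   8.5]
twist 0.0
```

View pics/w9c.png

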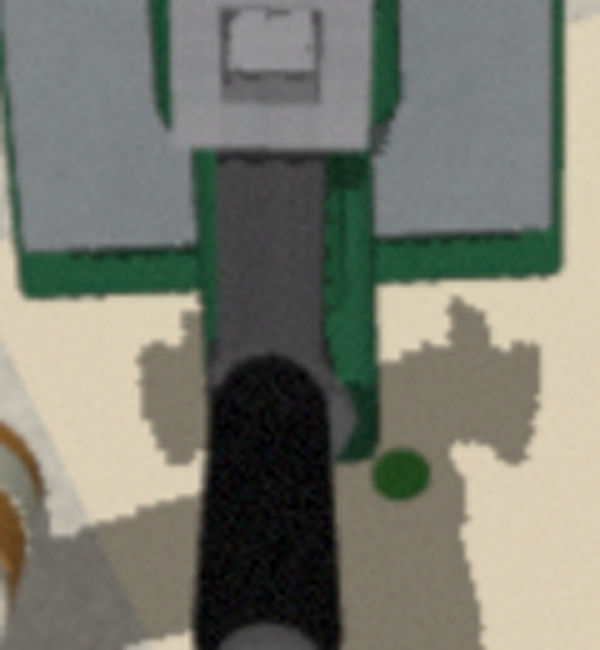

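View pics/s9c.png

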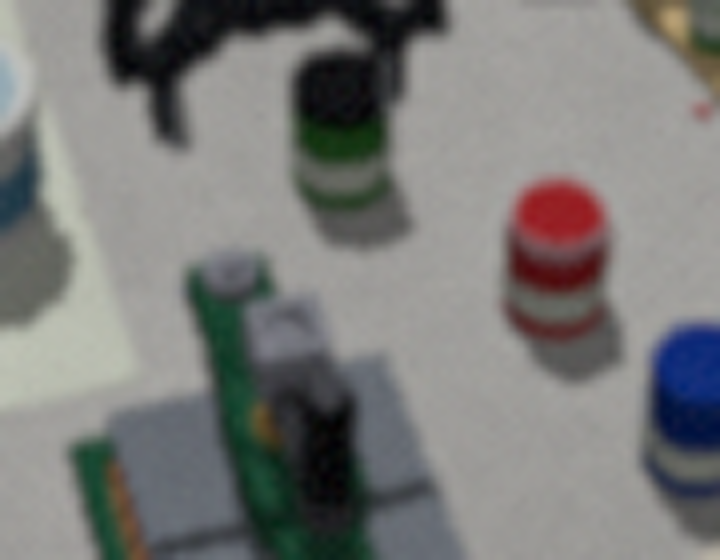

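Run:
```python
from h import *
cv2.imwrite('pics/t9.png',env.camera('top')[:,:,::-1])
crop('pics/t9.png','pics/t9c.png',225,170,60,60,10)
crop('pics/s9.png','pics/s9d.png',240,170,36,36,16)
crop('pics/w9.png','pics/w9d.png',220,160,70,60,10)
```

```text
(no output)
```

View pics/t9c.png

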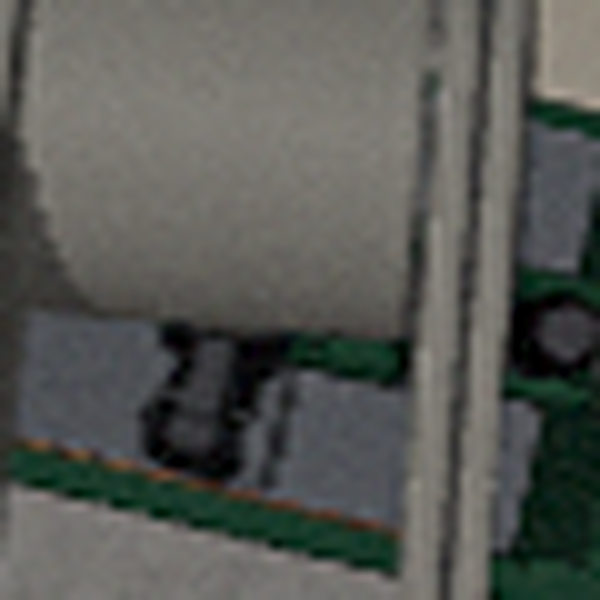

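View pics/s9d.png

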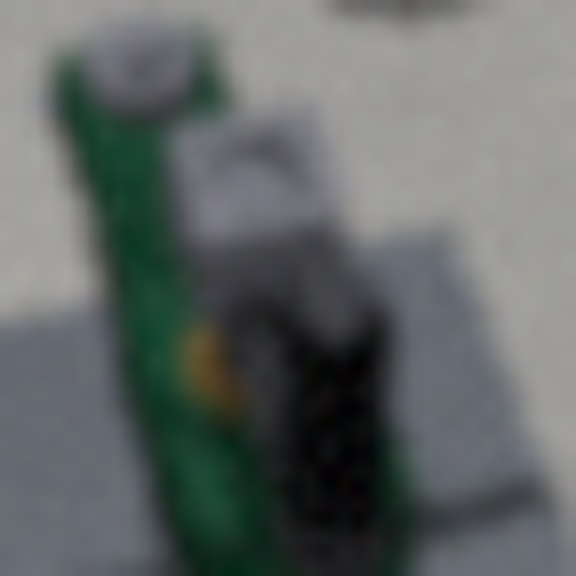

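View pics/w9d.png

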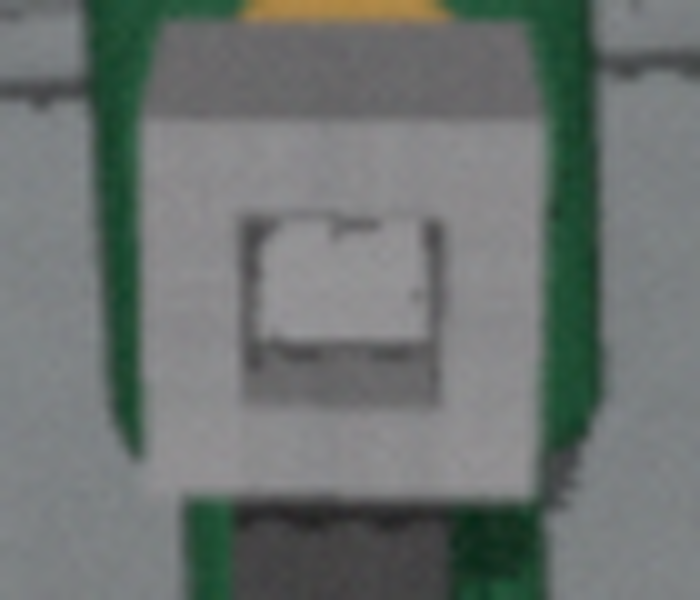

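Run:
```python
from h import *
W=np.load('w9.npy',allow_pickle=True).item();S=env.camera_info('side')
f=lambda p,o,k:((p[0]+.5)/k-.5+o[0],(p[1]+.5)/k-.5+o[1])
def cen(q):
    H=cv2.getPerspectiveTransform(np.float32([[0,0],[1,0],[1,1],[0,1]]),np.float32(q));x=H@[.5,.5,1];return x[:2]/x[2]
qw=[f(p,(220,160),10) for p in[(142,118),(548,118),(540,497),(150,497)]]
qs=[f(p,(240,170),16) for p in[(175,135),(310,110),(335,215),(195,250)]]
print(tri([(W,cen(qw)),(S,cen(qs))]))
o=np.float32([[18,18,0],[18,-18,0],[-18,-18,0],[-18,18,0]])/1e3
ok,r,t=cv2.solvePnP(o,np.float32(qw),W['intrinsics'],None,flags=cv2.SOLVEPNP_IPPE);X=W['R'].T@(t[:,0]-W['t']);print(X)
```

```text
(array([ 0.52143114, -0.02204556,  0.24127543]), [np.float64(0.0008307434254253544), np.float64(0.000830743425425393)])
[ 0.52074791 -0.02143907  0.2423299 ]
```

```bash
python3 -m creep '{"travel":[[-0.03,0,0],[-0.06,0,0],[-0.086,0,0],[-0.086,0,0.02],[-0.086,0,0.05],[-0.086,0,0.08],[-0.086,0,0.1],[-0.086,0,0.1]],"twist":[0,0,0,0,0,0,0,0],"claw":[1,1,1,1,1,1,1,1]}' 50
python3 - <<'E'
from h import *
to((.499,-.1018,.255),75)
cv2.imwrite('pics/w10.png',env.camera('wrist')[:,:,::-1]);print(env.read_state()['q'])
E
```

```text
clock: 11.77
ee_pos: [0.4952, -0.1003, 0.2518]
orientation: [0.793, 0.609, -0.003, -0.004]
ft_force: [-1.4, 0.1, -0.7]
width: 1.005
t 11.7667 tcp [ 0.4952 -0.1003  0.2518] xyaw 74.99 tilt 0.61 travel mm [-0.5  4.1 -3.2]
twist -0.01
[-2.23194948e-01  2.23527974e-01  1.86191887e+00  1.01475369e-05
  1.06327958e+00  3.86831495e-02]
```

View pics/w10.png

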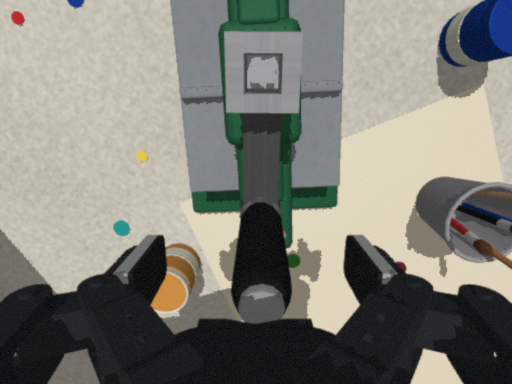

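```bash
python3 -m creep '{"travel":[[0,0.001,0],[0,0.001,0],[0,0.001,0],[0,0.001,0],[0,0.001,0],[0,0.001,0],[0,0.001,0],[0,0.001,0]],"twist":[0,0,0,0,0,0,0,0],"claw":[0.6,0.3,0.2,0,0,0,0,0]}' 50
python3 - <<'E'
from h import *
s=env.read_state();print(s['width'],s['ft_force'])
to((.499,-.1018,.255),75)
cv2.imwrite('pics/w11.png',env.camera('wrist')[:,:,::-1])
E
```

```text
clock: 12.48
ee_pos: [0.5002, -0.1014, 0.2579]
orientation: [0.793, 0.609, 0.0, 0.001]
ft_force: [-0.3, -1.3, 4.0]
width: 0.292
0.291754302796515 [-0.33210971 -1.3254711   3.9734952 ]
t 12.4833 tcp [ 0.5002 -0.1014  0.2579] xyaw 75.0 tilt 0.08 travel mm [-0.7 -1.1  2.9]
twist 0.0
```

View pics/w11.png

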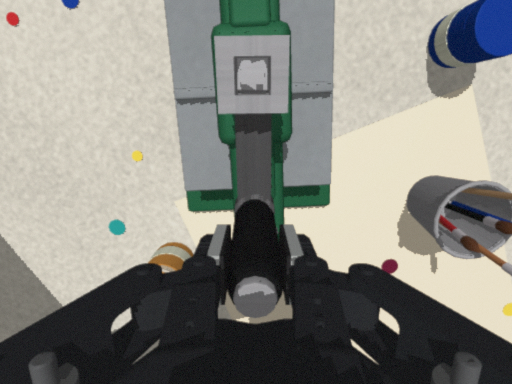

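```bash
python3 -m creep '{"travel":[[0.0016,-0.0166,0.0003],[0.0065,-0.0325,0.0006],[0.0143,-0.0472,0.0009],[0.0249,-0.0601,0.0012],[0.0378,-0.0707,0.0016],[0.0525,-0.0785,0.0019],[0.0684,-0.0834,0.0022],[0.085,-0.085,0.0025]],"twist":[0,0,0,0,0,0,0,0],"claw":[0,0,0,0,0,0,0,0]}' 50
python3 - <<'E'
from h import *
s=env.read_state();print(s['width'],s['ft_force'])
to((.521,-.0197,.255),75)
np.save('w12.npy',env.camera_info('wrist'),allow_pickle=True)
cv2.imwrite('pics/w12.png',env.camera('wrist')[:,:,::-1])
cv2.imwrite('pics/s12.png',env.camera('side')[:,:,::-1])
crop('pics/s12.png','pics/s12c.png',220,140,90,70,8)
E
```

```text
clock: 13.2
ee_pos: [0.4371, 0.0029, 0.2573]
orientation: [0.793, 0.609, -0.002, -0.0]
ft_force: [-23.9, 1.5, 40.9]
width: 0.292
0.29151465495410933 [-23.93579722   1.50244789  40.86344574]
t 13.2 tcp [0.4371 0.0029 0.2573] xyaw 74.98 tilt 0.21 travel mm [-0.1 86.9  2. ]
twist -0.02
```

View pics/w12.png

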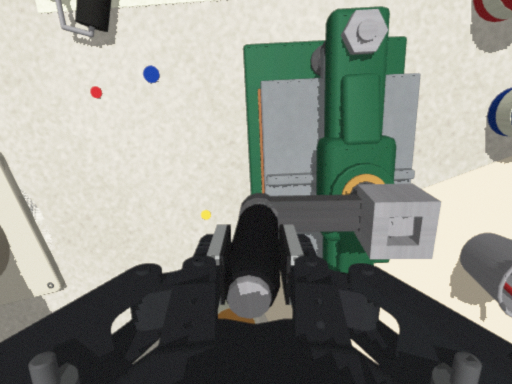

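View pics/s12c.png

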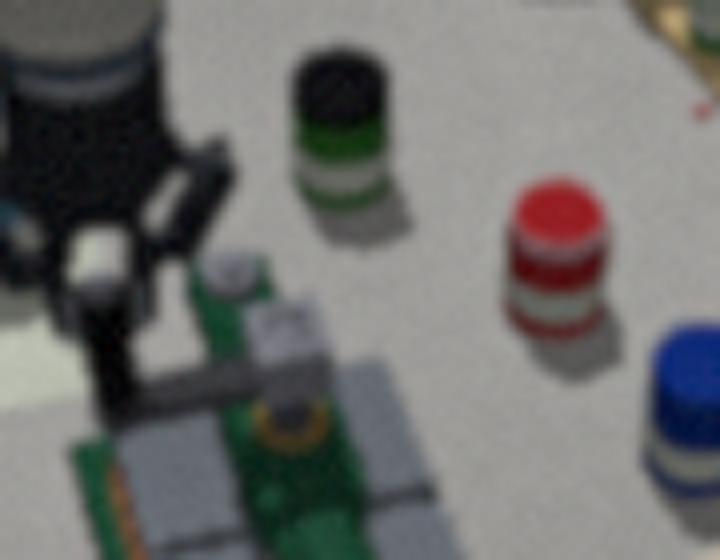

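```bash
python3 -m creep '{"travel":[[0,0,0],[0,0,0],[0,0,0],[0,0,0]],"twist":[0,0,0,0],"claw":[0.42,0.42,0.42,0.42]}' 20
python3 - <<'E'
from h import *
s=env.read_state();print(s['width'],s['ft_force'])
to((.521,-.0197,.255),75)
np.save('w13.npy',env.camera_info('wrist'),allow_pickle=True)
cv2.imwrite('pics/w13.png',env.camera('wrist')[:,:,::-1])
crop('pics/w13.png','pics/w13c.png',230,170,220,150,3.5)
E
```

```text
clock: 13.63
ee_pos: [0.4381, 0.0031, 0.2543]
orientation: [0.793, 0.609, -0.001, -0.001]
ft_force: [-5.8, 2.4, 5.3]
width: 0.42
0.4204547982757769 [-5.84992057  2.44309356  5.3381822 ]
t 13.6333 tcp [0.4381 0.0031 0.2543] xyaw 74.99 tilt 0.21 travel mm [-0.6 85.9 -1. ]
twist -0.01
```

View pics/w13c.png

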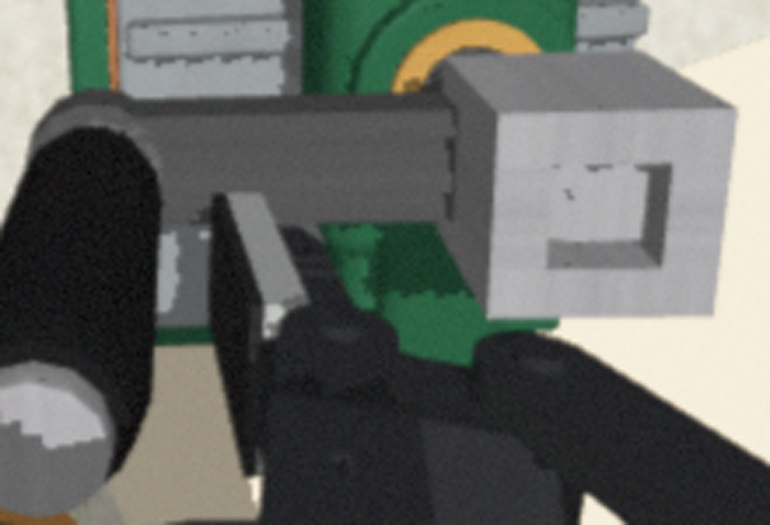

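Run:
```python
from h import *
cv2.imwrite('pics/w14.png',env.camera('wrist')[:,:,::-1]);np.save('w14.npy',env.camera_info('wrist'),allow_pickle=True)
s=env.read_state();print(s['ft_force'])
crop('pics/w12.png','pics/w12d.png',350,175,95,90,8)
crop('pics/w14.png','pics/w14d.png',350,175,95,90,8)
crop('pics/w14.png','pics/w14e.png',130,180,240,150,3.3)
```

```text
[-7.30695874  1.1998256   5.48349784]
```

View pics/w12d.png

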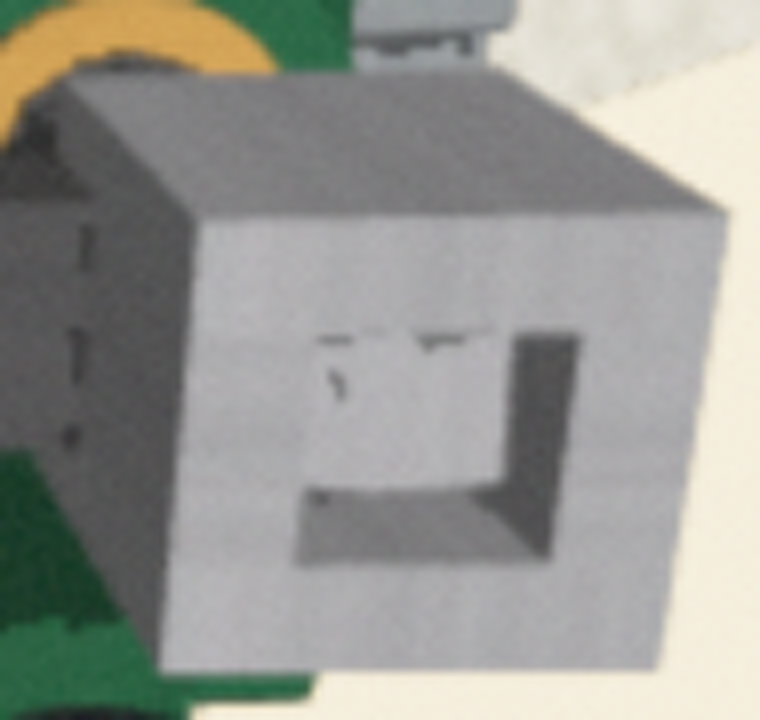

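View pics/w14d.png

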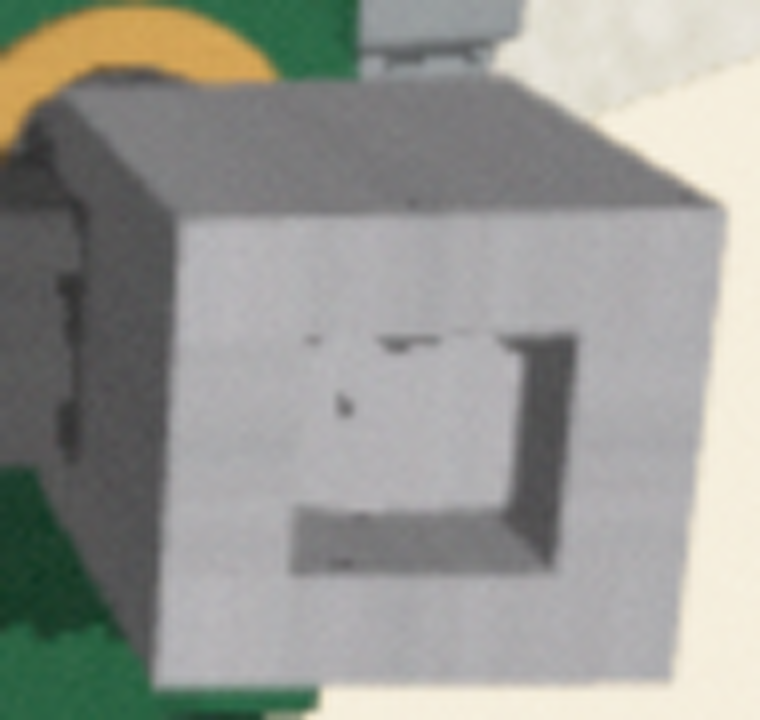

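View pics/w14e.png

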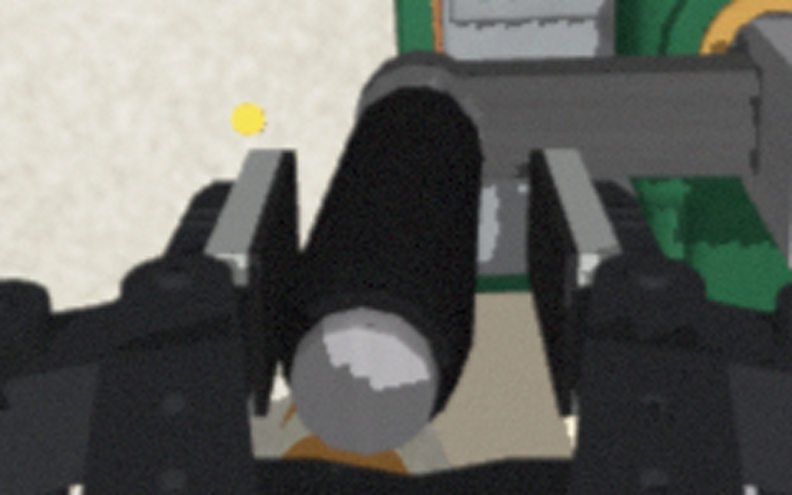

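Run:
```python
from h import *
f=lambda p:((p[0]+.5)/8-.5+350,(p[1]+.5)/8-.5+175)
s,R,p=tool()
# order: hub corners on top face in camera: TL,TR,BR,BL ; tool x up in image, tool y right
for n,q in(('w12',[(198,217),(727,215),(656,668),(160,669)]),('w14',[(175,215),(722,209),(672,684),(155,688)])):
    W=np.load(n+'.npy',allow_pickle=True).item()
    q=np.float32([f(a) for a in q]);o=np.float32([[-18,18,0],[18,18,0],[18,-18,0],[-18,-18,0]])/1e3
    n_,rs,ts,er=cv2.solvePnPGeneric(o,q,W['intrinsics'],None,flags=cv2.SOLVEPNP_IPPE)
    for r,t,e in zip(rs,ts,er):
        M=W['R'].T@cv2.Rodrigues(r)[0];X=W['R'].T@(t[:,0]-W['t']);x=M[:,0]
        print(n,'top centre',X.round(4),'normal',M[:,2].round(3),'err',e.round(2), 'away yaw',np.degrees(np.arctan2(x[1],x[0])).round(1))
```

```text
w12 top centre [ 0.521  -0.0214  0.2389] normal [-0.076 -0.018  0.997] err [0.15] away yaw -13.1
w12 top centre [ 0.52   -0.0197  0.2391] normal [-0.492  0.775  0.396] err [2.15] away yaw 8.5
w14 top centre [ 0.5198 -0.0193  0.2398] normal [-0.092  0.036  0.995] err [0.22] away yaw -12.0
w14 top centre [ 0.5188 -0.0178  0.24  ] normal [-0.491  0.747  0.447] err [2.19] away yaw 7.5
```

```bash
python3 -m creep '{"travel":[[0,0,0],[0,0,0],[0,0,0],[0,0,0]],"twist":[0,0,0,0],"claw":[0,0,0,0]}' 20;  python3 -m creep '{"travel":[[0.0166,0.0016,0.0003],[0.0325,0.0065,0.0006],[0.0472,0.0143,0.0009],[0.0601,0.0249,0.0012],[0.0707,0.0378,0.0016],[0.0785,0.0525,0.0019],[0.0834,0.0684,0.0022],[0.085,0.085,0.0025]],"twist":[0,0,0,0,0,0,0,0],"claw":[0,0,0,0,0,0,0,0]}' 20
python3 - <<'E'
from h import *
to((.521,-.0197,.255),75)
E
```

```text
clock: 14.07
ee_pos: [0.4379, 0.0031, 0.2547]
orientation: [0.794, 0.609, -0.001, -0.002]
ft_force: [-10.0, 2.7, 11.8]
width: 0.305
clock: 14.73
ee_pos: [0.5457, 0.0662, 0.2533]
orientation: [0.793, 0.609, 0.003, -0.001]
ft_force: [0.5, 8.7, 5.4]
width: 0.296
t 14.7333 tcp [0.5457 0.0662 0.2533] xyaw 75.02 tilt 0.33 travel mm [-89.4  -1.7  -2.2]
twist 0.02
```

```bash
python3 -m creep '{"travel":[[-0.0016,0.0166,0.0003],[-0.0065,0.0325,0.0006],[-0.0143,0.0472,0.0009],[-0.0249,0.0601,0.0012],[-0.0378,0.0707,0.0016],[-0.0525,0.0785,0.0019],[-0.0684,0.0834,0.0022],[-0.085,0.085,0.0025]],"twist":[0,0,0,0,0,0,0,0],"claw":[0,0,0,0,0,0,0,0]}' 20
python3 - <<'E'
from h import *
to((.521,-.0197,.255),75);print(env.read_state()['width'])
np.save('w15.npy',env.camera_info('wrist'),allow_pickle=True)
cv2.imwrite('pics/w15.png',env.camera('wrist')[:,:,::-1])
E
```

```text
clock: 15.4
ee_pos: [0.6043, -0.0415, 0.2498]
orientation: [0.793, 0.609, 0.0, -0.001]
ft_force: [-4.5, 3.4, 5.2]
width: 0.302
t 15.4 tcp [ 0.6043 -0.0415  0.2498] xyaw 74.98 tilt 0.09 travel mm [ -0.6 -86.1  -5.1]
twist -0.02
0.30202815553482454
```

View pics/w15.png

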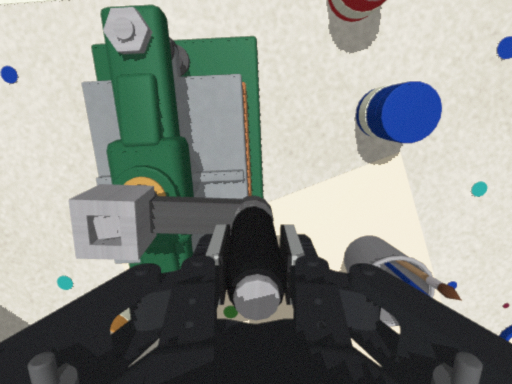

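The crank follows with low forces, with the hub at (110,222) and the handle gripped. I'll continue with the next quarter turns.

```bash
python3 -m creep '{"travel":[[-0.0166,-0.0016,0.0003],[-0.0325,-0.0065,0.0006],[-0.0472,-0.0143,0.0009],[-0.0601,-0.0249,0.0012],[-0.0707,-0.0378,0.0016],[-0.0785,-0.0525,0.0019],[-0.0834,-0.0684,0.0022],[-0.085,-0.085,0.0025]],"twist":[0,0,0,0,0,0,0,0],"claw":[0,0,0,0,0,0,0,0]}' 20
python3 - <<'E'
from h import *
to((.521,-.0197,.255),75)
E
```

```text
clock: 16.12
ee_pos: [0.4995, -0.1008, 0.2466]
orientation: [0.794, 0.608, 0.001, -0.0]
ft_force: [4.9, 8.3, -3.9]
width: 0.3
t 16.1167 tcp [ 0.4995 -0.1008  0.2466] xyaw 74.92 tilt 0.14 travel mm [83.9 -0.4 -8.2]
twist -0.08
```

```bash
python3 -m creep '{"travel":[[0.0016,-0.0166,0.0003],[0.0065,-0.0325,0.0006],[0.0143,-0.0472,0.0009],[0.0249,-0.0601,0.0012],[0.0378,-0.0707,0.0016],[0.0525,-0.0785,0.0019],[0.0684,-0.0834,0.0022],[0.085,-0.085,0.0025]],"twist":[0,0,0,0,0,0,0,0],"claw":[0,0,0,0,0,0,0,0]}' 20
python3 - <<'E'
from h import *
to((.521,-.0197,.255),75)
np.save('w16.npy',env.camera_info('wrist'),allow_pickle=True)
cv2.imwrite('pics/w16.png',env.camera('wrist')[:,:,::-1])
cv2.imwrite('pics/s16.png',env.camera('side')[:,:,::-1])
crop('pics/s16.png','pics/s16c.png',220,140,90,70,8)
E
```

```text
clock: 16.78
ee_pos: [0.4381, 0.0028, 0.2451]
orientation: [0.793, 0.609, -0.001, -0.0]
ft_force: [-7.1, -0.4, 11.9]
width: 0.3
t 16.7833 tcp [0.4381 0.0028 0.2451] xyaw 74.98 tilt 0.13 travel mm [ -0.3  85.9 -10.1]
twist -0.02
```

View pics/w16.png

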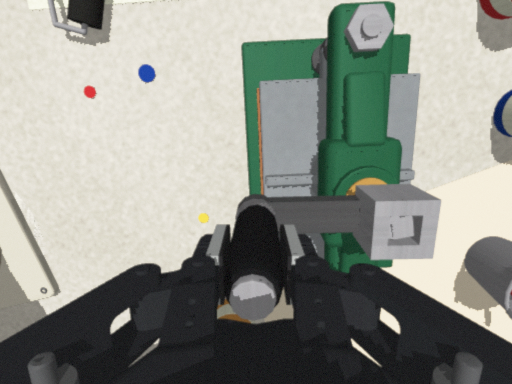

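View pics/s16c.png

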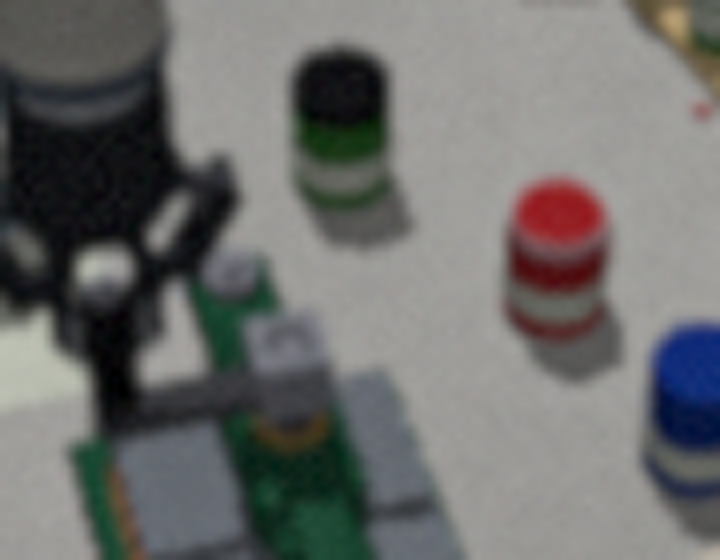

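The crank has sunk about 12 mm after 1.25 turns and is still on the screw. Two more quarters at this pace, then I'll slow down.

```bash
python3 -m creep '{"travel":[[0.0166,0.0016,0.0003],[0.0325,0.0065,0.0006],[0.0472,0.0143,0.0009],[0.0601,0.0249,0.0012],[0.0707,0.0378,0.0016],[0.0785,0.0525,0.0019],[0.0834,0.0684,0.0022],[0.085,0.085,0.0025]],"twist":[0,0,0,0,0,0,0,0],"claw":[0,0,0,0,0,0,0,0]}' 20
```

```text
clock: 17.55
ee_pos: [0.5454, 0.0654, 0.2431]
orientation: [0.793, 0.609, 0.002, -0.001]
ft_force: [0.2, 6.5, 4.9]
width: 0.299
```

```bash
python3 -m creep '{"travel":[[-0.0016,0.0166,0.0003],[-0.0065,0.0325,0.0006],[-0.0143,0.0472,0.0009],[-0.0249,0.0601,0.0012],[-0.0378,0.0707,0.0016],[-0.0525,0.0785,0.0019],[-0.0684,0.0834,0.0022],[-0.085,0.085,0.0025]],"twist":[0,0,0,0,0,0,0,0],"claw":[0,0,0,0,0,0,0,0]}' 20
python3 - <<'E'
from h import *
to((.521,-.0197,.255),75)
cv2.imwrite('pics/s17.png',env.camera('side')[:,:,::-1])
crop('pics/s17.png','pics/s17c.png',220,165,90,80,8)
crop('pics/a_side.png','pics/a17c.png',220,165,90,80,8)
E
```

```text
clock: 18.22
ee_pos: [0.6036, -0.0418, 0.2396]
orientation: [0.793, 0.609, -0.0, -0.001]
ft_force: [-4.6, 3.0, 6.6]
width: 0.294
t 18.2167 tcp [ 0.6036 -0.0418  0.2396] xyaw 74.98 tilt 0.11 travel mm [ -0.1 -85.6 -15.2]
twist -0.02
```

View pics/s17c.png

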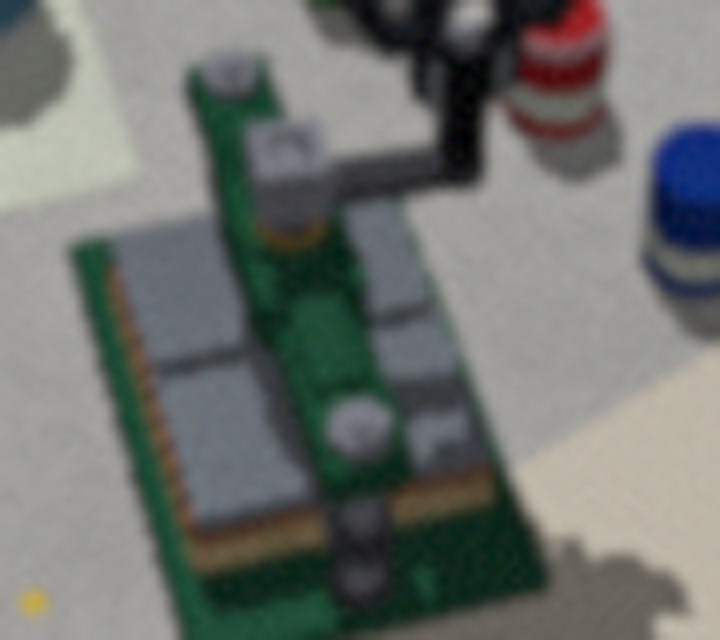

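View pics/a17c.png

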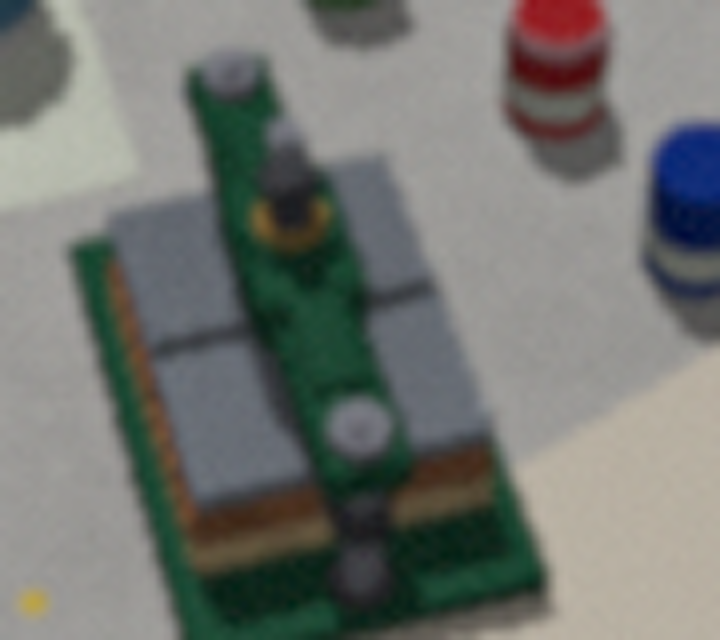

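```bash
python3 -m creep '{"travel":[[-0.0083,-0.0004,0.0002],[-0.0166,-0.0016,0.0003],[-0.0247,-0.0037,0.0005],[-0.0325,-0.0065,0.0006]],"twist":[0,0,0,0],"claw":[0,0,0,0]}' 20; python3 -c "
from h import *
to((.521,-.0197,.255),75)"
```

```text
clock: 18.6
ee_pos: [0.5882, -0.0708, 0.2388]
orientation: [0.794, 0.608, -0.0, -0.001]
ft_force: [-2.8, 3.9, 4.2]
width: 0.299
t 18.6 tcp [ 0.5882 -0.0708  0.2388] xyaw 74.96 tilt 0.15 travel mm [ 32.  -78.2 -16. ]
twist -0.04
```

```bash
python3 -m creep '{"travel":[[-0.0076,-0.0035,0.0002],[-0.0147,-0.0078,0.0003],[-0.0214,-0.0128,0.0005],[-0.0276,-0.0184,0.0006]],"twist":[0,0,0,0],"claw":[0,0,0,0]}' 20; python3 -c "
from h import *
to((.521,-.0197,.255),75)"
```

```text
clock: 18.93
ee_pos: [0.5632, -0.0922, 0.2379]
orientation: [0.794, 0.608, -0.0, -0.002]
ft_force: [-1.7, 6.5, 0.7]
width: 0.302
t 18.9333 tcp [ 0.5632 -0.0922  0.2379] xyaw 74.95 tilt 0.18 travel mm [ 59.1 -59.6 -16.8]
twist -0.05
```

```bash
python3 -m creep '{"travel":[[-0.0056,-0.0062,0.0002],[-0.0106,-0.0129,0.0003],[-0.0149,-0.0201,0.0005],[-0.0184,-0.0276,0.0006]],"twist":[0,0,0,0],"claw":[0,0,0,0]}' 20
```

```text
clock: 19.27
ee_pos: [0.5321, -0.1025, 0.2372]
orientation: [0.794, 0.608, 0.0, -0.001]
ft_force: [1.6, 8.4, -0.4]
width: 0.297
```

```bash
python3 -m creep '{"travel":[[-0.0029,-0.0079,0.0002],[-0.0049,-0.016,0.0003],[-0.0061,-0.0242,0.0005],[-0.0065,-0.0325,0.0006]],"twist":[0,0,0,0],"claw":[0,0,0,0]}' 20
python3 - <<'E'
from h import *
to((.521,-.0197,.255),75)
cv2.imwrite('pics/s18.png',env.camera('side')[:,:,::-1])
crop('pics/s18.png','pics/s18c.png',225,205,70,40,11)
E
```

```text
clock: 19.6
ee_pos: [0.4998, -0.1004, 0.2367]
orientation: [0.794, 0.608, 0.001, -0.001]
ft_force: [3.7, 7.6, -3.3]
width: 0.297
t 19.6 tcp [ 0.4998 -0.1004  0.2367] xyaw 74.95 tilt 0.14 travel mm [ 83.4  -0.5 -18. ]
twist -0.05
```

View pics/s18c.png

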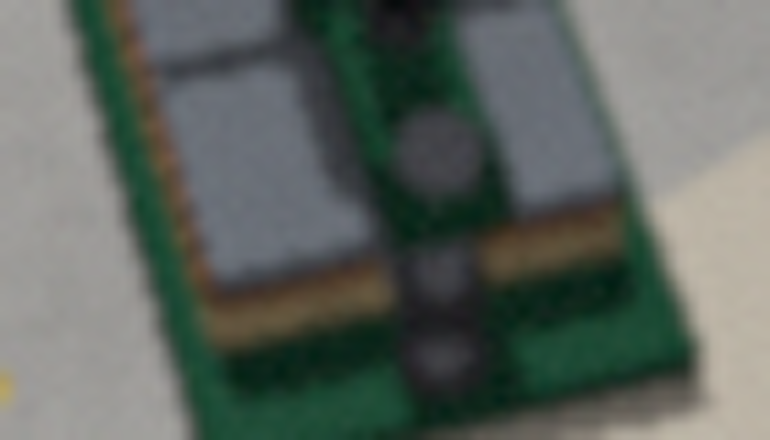

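```bash
python3 -m creep '{"travel":[[0.0004,-0.0083,0.0002],[0.0016,-0.0166,0.0003]],"twist":[0,0],"claw":[0,0]}' 20
```

```text
clock: 19.82
ee_pos: [0.4848, -0.0949, 0.2365]
orientation: [0.794, 0.608, 0.001, 0.0]
ft_force: [5.5, 6.0, -3.3]
width: 0.296
```

```bash
python3 -m creep '{"travel":[[0.0021,-0.0081,0.0002],[0.0049,-0.0159,0.0003]],"twist":[0,0],"claw":[0,0]}' 20
```

```text
clock: 19.98
ee_pos: [0.4708, -0.0863, 0.2365]
orientation: [0.794, 0.609, 0.001, 0.001]
ft_force: [5.1, 4.3, -2.4]
width: 0.298
```

```bash
python3 -m creep '{"travel":[[0.0035,-0.0076,0.0002],[0.0078,-0.0147,0.0003]],"twist":[0,0],"claw":[0,0]}' 20
```

```text
clock: 20.15
ee_pos: [0.4606, -0.0766, 0.2372]
orientation: [0.793, 0.609, 0.002, 0.004]
ft_force: [13.1, -11.9, -0.6]
width: 0.298
```

```bash
python3 -m creep '{"travel":[[0.005,-0.0067,0.0002],[0.0106,-0.0129,0.0003]],"twist":[0,0],"claw":[0,0]}' 20
```

```text
clock: 20.32
ee_pos: [0.4562, -0.0655, 0.2387]
orientation: [0.793, 0.609, 0.005, 0.009]
ft_force: [33.0, -18.8, -12.1]
width: 0.301
```

The force rises at about 750°, which is probably the stop. I'll hold and look.

```bash
python3 -m creep '{"travel":[[0,0,0],[0,0,0]],"twist":[0,0],"claw":[0,0]}' 20
python3 - <<'E'
from h import *
to((.521,-.0197,.255),75);print(env.read_state()['moment'])
np.save('w19.npy',env.camera_info('wrist'),allow_pickle=True)
cv2.imwrite('pics/w19.png',env.camera('wrist')[:,:,::-1])
cv2.imwrite('pics/s19.png',env.camera('side')[:,:,::-1])
crop('pics/s19.png','pics/s19c.png',220,150,80,95,6)
E
```

```text
clock: 20.48
ee_pos: [0.4564, -0.0649, 0.2386]
orientation: [0.793, 0.609, 0.005, 0.009]
ft_force: [24.3, -13.1, -9.4]
width: 0.296
t 20.4833 tcp [ 0.4564 -0.0649  0.2386] xyaw 75.08 tilt 1.16 travel mm [ 60.3  51.1 -15.5]
twist 0.08
[-2.17790813 -3.87354959  0.22368816]
```

View pics/w19.png

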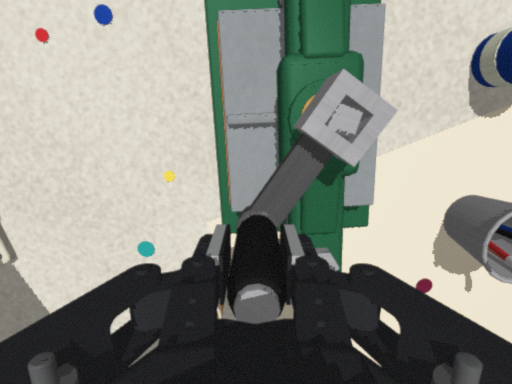

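View pics/s19c.png

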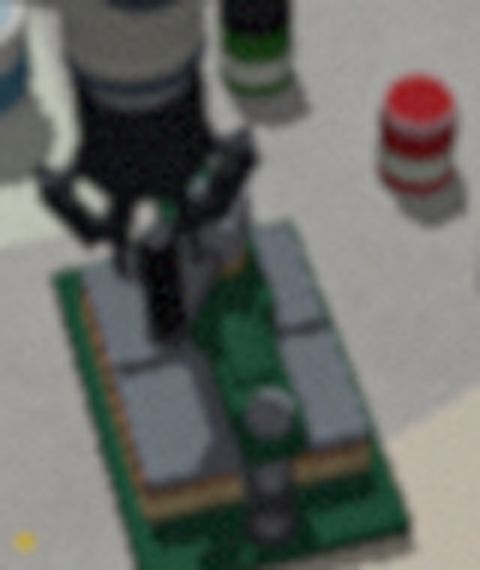

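The side view shows the brown board hidden under the platen, and the tangential reaction is about 25 N (2 N m), far above the 0.2 N m of thread friction. The screw is at its stop. I'll ease off the load and then release.

```bash
python3 -m creep '{"travel":[[-0.004,0.005,0],[-0.0085,0.0105,0],[-0.0085,0.0105,0]],"twist":[0,0,0],"claw":[0,0,0]}' 20; python3 -c "
from h import *
to((.521,-.0197,.255),75);print(env.read_state()['moment'])"
```

```text
clock: 20.83
ee_pos: [0.4609, -0.073, 0.237]
orientation: [0.794, 0.608, 0.004, 0.003]
ft_force: [14.6, 5.8, -3.6]
width: 0.296
t 20.8333 tcp [ 0.4609 -0.073   0.237 ] xyaw 74.93 tilt 0.56 travel mm [ 67.2  44.4 -17.4]
twist -0.07
[ 0.72165192 -2.59335055  0.10971775]
```

```bash
python3 -m creep '{"travel":[[0,0,0],[0,0,0],[0,0,0],[0,0,0],[0,0,0],[0,0,0]],"twist":[0,0,0,0,0,0],"claw":[0.5,0.7,1,1,1,1]}' 20
python3 - <<'E'
from h import *
to((.521,-.0197,.255),75);print(env.read_state()['ft_force'])
cv2.imwrite('pics/w20.png',env.camera('wrist')[:,:,::-1])
E
```

```text
clock: 21.33
ee_pos: [0.4559, -0.0726, 0.2361]
orientation: [0.793, 0.609, -0.0, -0.0]
ft_force: [-0.3, 0.7, -0.2]
width: 0.999
t 21.3333 tcp [ 0.4559 -0.0726  0.2361] xyaw 75.0 tilt 0.02 travel mm [ 67.9  49.2 -18.9]
twist 0.0
[-0.30745736  0.66496044 -0.15625662]
```

View pics/w20.png

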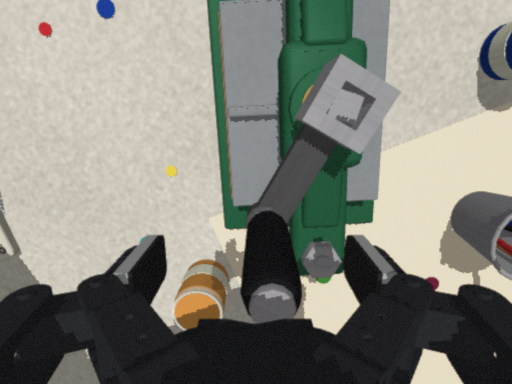

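```bash
python3 -m creep '{"travel":[[0,0,-0.02],[0,0,-0.05],[0,0,-0.09],[0,0,-0.12],[0,0,-0.13],[0,-0.03,-0.13],[0,-0.06,-0.13],[0,-0.06,-0.13]],"twist":[0,0,0,0,0,0,0,0],"claw":[1,1,1,1,1,1,1,1]}'
python3 - <<'E'
from h import *
to((.521,-.0197,.255),75)
np.save('w21.npy',env.camera_info('wrist'),allow_pickle=True)
for n in('wrist','side','top'): cv2.imwrite(f'pics/{n}21.png',env.camera(n)[:,:,::-1])
crop('pics/side21.png','pics/s21c.png',215,165,90,85,7)
E
```

```text
clock: 22.05
ee_pos: [0.3939, -0.056, 0.3654]
orientation: [0.793, 0.609, -0.001, -0.001]
ft_force: [-0.6, 1.0, -0.4]
width: 1.003
t 22.05 tcp [ 0.3939 -0.056   0.3654] xyaw 75.02 tilt 0.17 travel mm [ 67.9 113.7 110.1]
twist 0.02
```

View pics/wrist21.png

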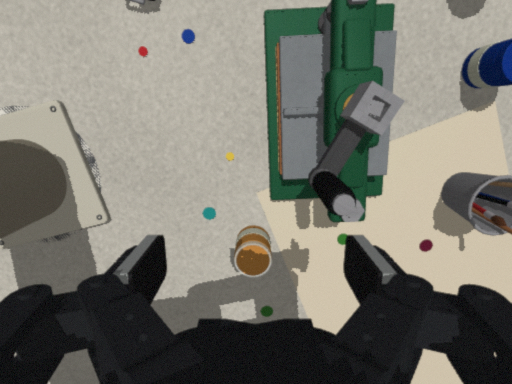

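View pics/s21c.png

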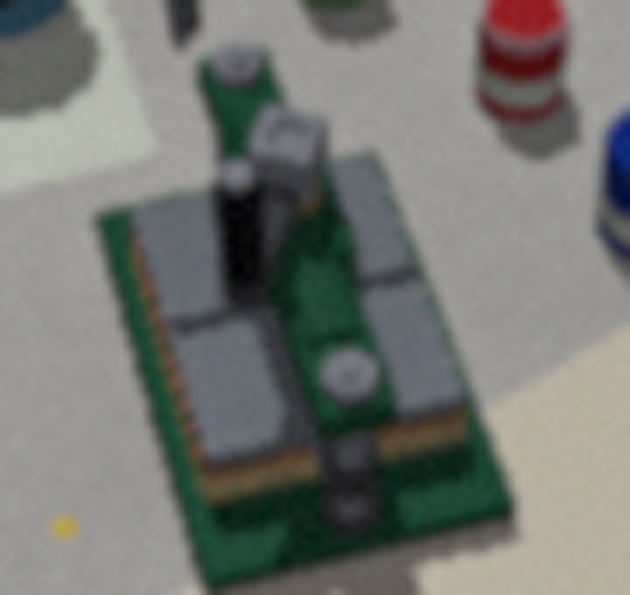

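View pics/top21.png

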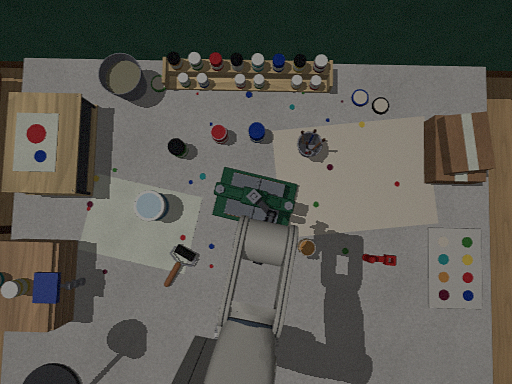

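Run:
```python
from h import *
crop('pics/wrist21.png','pics/w21c.png',340,75,70,60,11)
crop('pics/side21.png','pics/s21d.png',240,170,36,36,16)
```

```text
(no output)
```

View pics/w21c.png

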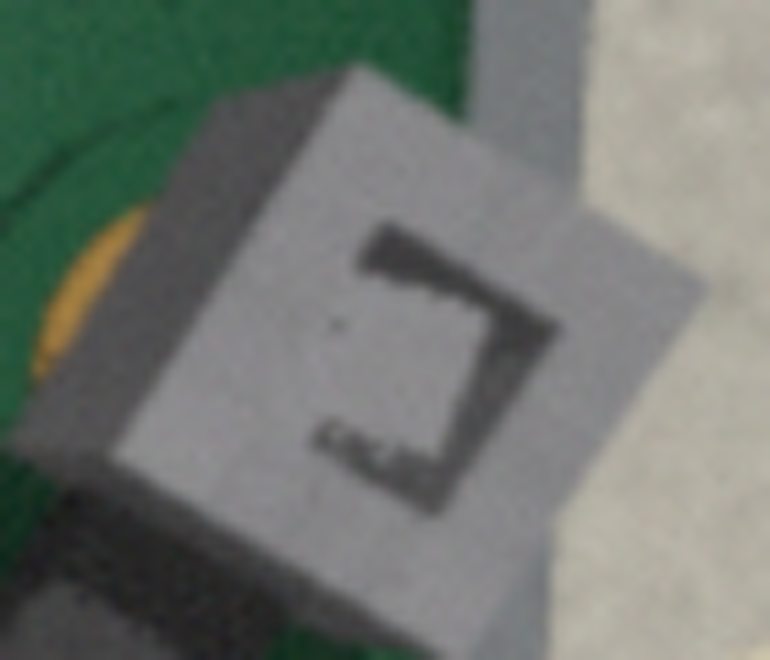

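View pics/s21d.png

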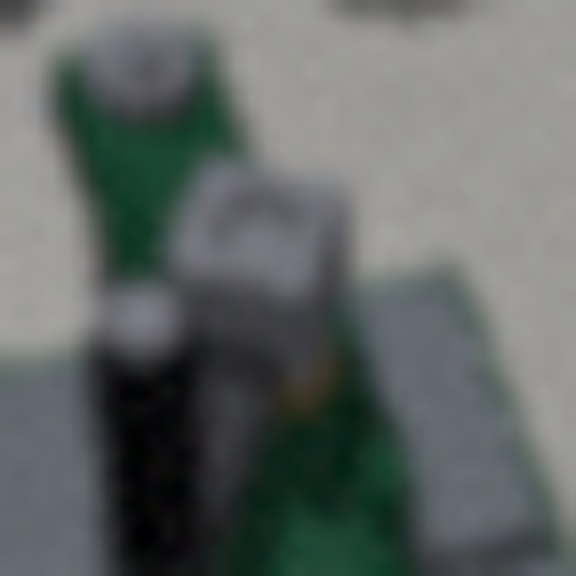

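```bash
python3 -m creep '{"travel":[[0.01,0.03,0],[0.02,0.06,0],[0.03,0.09,0],[0.035,0.112,-0.0],[0.035,0.112,0],[0.035,0.112,0],[0.035,0.112,0]],"twist":[0,0,0,0,0,0,0],"claw":[1,1,1,1,1,1,1]}'
python3 - <<'E'
from h import *
np.save('w22.npy',env.camera_info('wrist'),allow_pickle=True)
cv2.imwrite('pics/w22.png',env.camera('wrist')[:,:,::-1])
W=env.camera_info('wrist');c=proj(W,(.521,-.0197,.223));print(c)
crop('pics/w22.png','pics/w22c.png',int(c[0])-30,int(c[1])-30,60,60,12)
E
```

```text
clock: 22.78
ee_pos: [0.5152, -0.0523, 0.3653]
orientation: [0.793, 0.609, -0.001, -0.001]
ft_force: [-0.0, 0.0, -0.4]
width: 1.003
[251.88443205 146.53346478]
```

View pics/w22c.png

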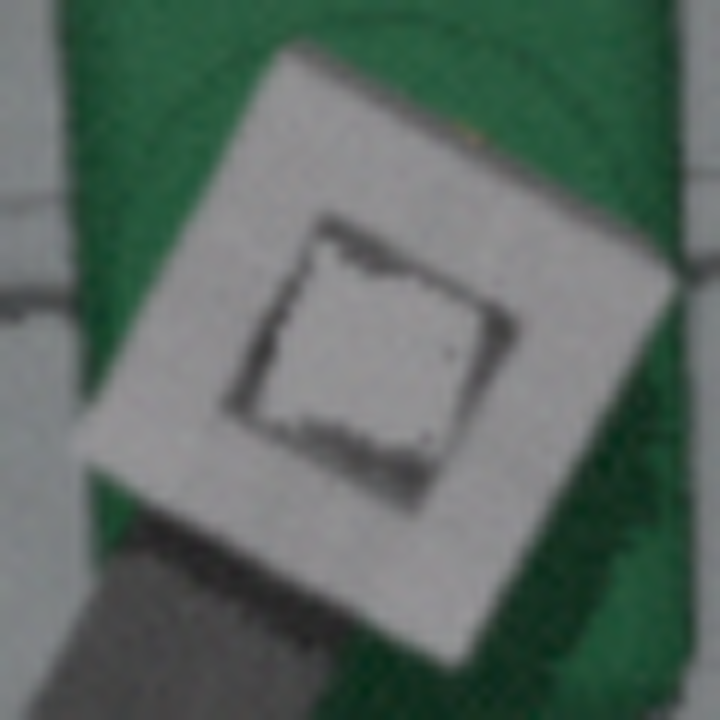

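Run:
```python
from h import *
W=np.load('w22.npy',allow_pickle=True).item();S=env.camera_info('side')
f=lambda p:((p[0]+.5)/12-.5+221,(p[1]+.5)/12-.5+116)
q=np.float32([f(a) for a in[(285,45),(678,280),(458,668),(80,440)]])
o=np.float32([[-18,18,0],[18,18,0],[18,-18,0],[-18,-18,0]])/1e3
n_,rs,ts,er=cv2.solvePnPGeneric(o,q,W['intrinsics'],None,flags=cv2.SOLVEPNP_IPPE)
for r,t,e in zip(rs,ts,er):
    M=W['R'].T@cv2.Rodrigues(r)[0];X=W['R'].T@(t[:,0]-W['t']);print('top centre',X.round(4),'normal',M[:,2].round(3),'err',e.round(2),'yaw',np.degrees(np.arctan2(M[1,0],M[0,0])).round(1))
H=cv2.getPerspectiveTransform(np.float32([[0,0],[1,0],[1,1],[0,1]]),q);c=H@[.5,.5,1];c=c[:2]/c[2]
g=lambda p:((p[0]+.5)/16-.5+240,(p[1]+.5)/16-.5+170)
print(tri([(W,c),(S,g((262,222)))]))
```

```text
top centre [ 0.5212 -0.0187  0.2239] normal [-0.217  0.048  0.975] err [0.05] yaw -44.8
top centre [ 0.5218 -0.0186  0.224 ] normal [0.298 0.151 0.943] err [0.38] yaw -46.5
(array([ 0.52273121, -0.01966233,  0.22195467]), [np.float64(0.0017139648870664766), np.float64(0.0017139648870666744)])
```

Run:
```python
from h import *
crop('pics/w22.png','pics/w22d.png',180,150,100,140,4)
crop('pics/wrist21.png','pics/w21d.png',300,160,70,70,8)
cv2.imwrite('pics/w22e.png',cv2.imread('pics/w22.png'))
```

```text
(no output)
```

View pics/w22d.png

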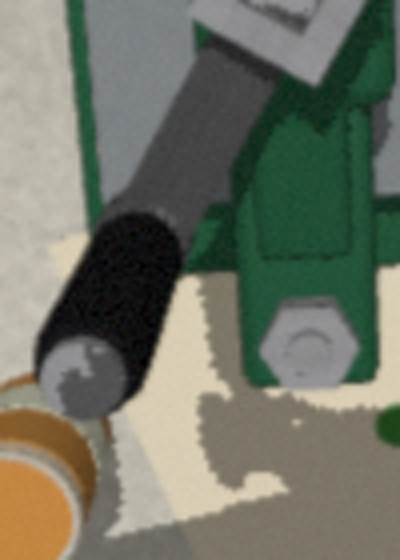

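View pics/w21d.png

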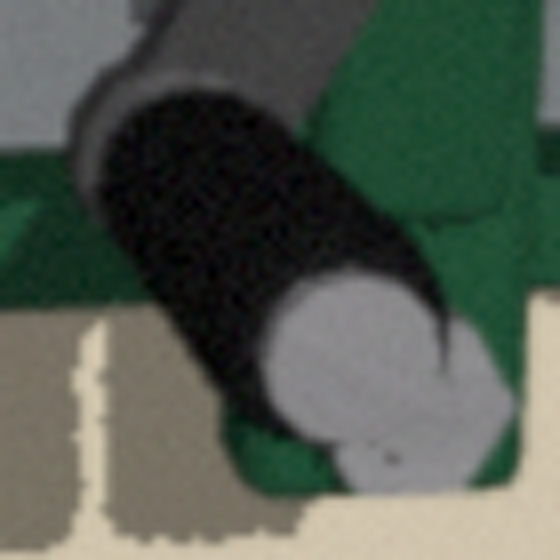

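Run:
```python
from h import *
A=np.load('w21.npy',allow_pickle=True).item();B=np.load('w22.npy',allow_pickle=True).item();S=env.camera_info('side')
g=lambda p,o,k:((p[0]+.5)/k-.5+o[0],(p[1]+.5)/k-.5+o[1])
a=g((350,357),(300,160),8);b=g((84,378),(180,150),4);s=g((143,320),(240,170),16)
X,e=tri([(A,a),(B,b),(S,s)]);print(X,e);ax=np.array([.5215,-.0192])
print('radius',np.linalg.norm(X[:2]-ax),'angle',np.degrees(np.arctan2(*(X[:2]-ax)[::-1])))
a=g((188,172),(300,160),8);b=g((143,255),(180,150),4)
Y,e=tri([(A,a),(B,b)]);print(Y,e)
```

```text
[ 0.46195452 -0.08115798  0.28044727] [np.float64(0.0008084623405717805), np.float64(0.0010164738044356981), np.float64(0.0017770219295582936)]
radius 0.08593285576551682 angle -133.86252131163573
[ 0.46248458 -0.0814601   0.20033435] [np.float64(0.0007361494382666969), np.float64(0.0007361494382667634)]
```

Run:
```python
from workcell import env
s=env.read_state();print(s['clock'],s['ft_force'],abs(s['joint_vel']).max())
print(env.job_done())
```

```text
22.8333 [0.53296718 0.11218033 0.23298695] 0.017868085131425165
the job is handed in; nothing more can be done
None
```

I fitted the steel crank onto the press screw (not the red look-alike) and wound it about 2.1 turns clockwise. At the stop the handle reaction was about 25 N, roughly 2 N m against 0.2 N m of thread friction. I then eased off, let go, backed clear and handed in at 22.8 s.

**Last checks**
- **Hub height:** the hub top is at 222–224 mm, against about 222 mm expected at the stop with the crank home.
- **Centring:** the hub is about 1 mm off the screw axis.
- **Tilt:** about 0.01–0.05 rad, worked out from the handle's pin head. A direct fit to the hub's outline gave about 0.2–0.3 rad, but that method is unreliable in a near-frontal view, so I did not use it.
- **Surroundings:** in the last top view, taken before a final small move clear of everything, the other things on the table look unmoved by eye. The wrist force was near zero.

**What went less smoothly**
- The first quarter turn, at 50 N grip, pushed down on the handle with about 41 N and tilted the crank slightly (0.08–0.1 rad). I opened the gripper and wound the rest at 20 N.
- When I eased off the stop, the handle came back about 0.1 rad, which the crank's own play (0.13 rad) could account for. I could not measure the screw angle directly, so that rests on the force and height checks.

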